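Snap the sample vial shut and lift it out of its block

TASK

One of the three glass vials in the grey metal block is still open: take the white snap cap standing on the worktop, set it on that vial's rim and press it straight down until it clicks home, then go on pressing firmly for a good second so that the cap is fully seated; press steadily, it is glass. Then lift the closed vial upright out of the block by its cap, at least 5 cm clear above the block, and finish while still holding it up there; leave the two closed vials standing in their wells.

Things in the scene. Friction and masses are not known exactly. Their poses are not given: they have to be found in the camera images.
- cap: loose white plastic snap cap with a steel core, upright on the worktop, 30 mm high, 74 g; origin at the centre of its underside, z up. From below: skirt of 8 separate spring tabs, 38 mm wide, 0 to 14 mm high, with inward lips (26.4 mm clear opening, 2 mm up); stiff disc of 40 mm diameter at 13.8 to 16.5 mm; round grip knob of 22 mm diameter at 16.5 to 30 mm. Fingertips may push on disc or knob
- cap_knob (a point): middle of the cap's ribbed grip knob, on the cap's axis 23.5 mm above the cap's origin: grip here, not at the skirt. Nothing stands higher than 20 mm within 60 mm of the cap
- vial: the open glass vial, loose in one of the block's three wells with 1 mm play all round; 78 mm high, body 34 mm in diameter, neck 24 mm, 65 to 110 g; origin at the centre of its underside, z up (it stands upright on the well's floor, 6 mm above the worktop).
- vial_rim (a point): centre of the open vial's mouth, 78 mm above its underside. The rim's bead is 32 mm wide, 8 mm below this point, tapering to 23 mm at the top. Cap origin above the vial's origin: 73 to 74 mm laid on loosely, 64 mm snapped home on a hard stop. The push grows to about 11 N (9 to 14) at about 70 mm, then drops to nothing as the lips snap under the bead. Snapped on, the cap carries the vial
- closed_vial_1: one of two vials of the same size already closed with the same kind of cap, loose in its well of the block; 94 mm high in all; origin at the centre of the underside
- closed_vial_2: the other closed vial, alike
- block: fixed block of grey anodised aluminium, 64 x 212 x 36 mm, long side along its own y; origin at the centre of the underside. Three wells in a row along its y at -70, 0 and +70 mm, 36 mm in diameter, 30 mm deep; each holds a vial, and the open one may be in any of them. Along the block's x nothing higher than 50 mm stands within 60 mm of a vial
Things that resemble listed ones, but are neither listed nor needed, are in the scene too. There is more than one size of the cap; the job needs the middle-sized.

How it is judged:
By the outcome, as a careful person would: the job done as asked, in the order asked, and still so for the second after the job is handed in, while the arm keeps its last pose, push and grip.
It also fails if it takes over 54 s, if anything falls off the work surface, if the arm or the gripper's body presses on something with over 40 N, if the wrist force passes 120 N, or if a joint passes its speed limit or range.

ROBOT

A 7-joint arm with a two-finger parallel gripper is mounted at the origin on a cart in front of the work surface, level with it; the furniture and walls round the work are solid. World frame = base frame: x ahead of the robot, y to its left, z up, the work surface at z = 0. Lengths are in m, angles in rad, forces in N, time in s.
With the tool pointing down it reaches from about 0.4 to 0.9 m from the base axis. Payload 5.5 kg.
Tool frame: the origin (TCP) lies at the centre of the arm's flange, where the gripper is bolted on; the fingertips stand 173 mm ahead of it and the grasp point (between the pads) lies r.tcp_to_grasp ahead of it (r.tcp_to_grasp is the distance from the TCP to the grasp point, in m); x points along the fingers, y is the direction in which the jaws open and shut, and the axes are right-handed (so a half turn about x gives the same grasp; the last joint's range is limited). The gripper opens to 85 mm and grips with 20 to 120 N. Pads are 22 mm wide; open, the fingers measure 114 mm over their backs; the gripper's body (76 mm by 85 mm) begins 54 mm behind the grasp point. The pads swing forward as they close: fully open they stand 13 mm farther back than shut.
Start: joints at [0.263, 0.501, -0.427, 1.55, 0.221, 1.138, -0.21], TCP at [0.65, 0, 0.405] pointing down, gripper open.
Joint ranges: [-2.88, 2.88], [-0.31, 2.03], [-1.54, 1.56], [0.2, 2.42], [-1.41, 4.55], [0.19, 2.02], [-2.57, 2.57]. Speed limits (rad/s): [2.57, 2.57, 3.14, 3.14, 3.14, 3.14, 3.14].

INTERFACE

Orientations are given as a unit quaternion [x, y, z, w].
In Python, from plant import state, imaging, workorder, r gives the robot as it stands.
- The arm moves only by the tool play_rows, never from a script. Its argument "steps" is a list of rows, each an object with "gripper": the opening, from 0 (shut) to 1 (fully open); "delta_pos": the shift along the tool's x, y, z in cm, a list of three; "yaw": the turn about the tool's x in degrees. A call has 1 to 12 rows; each row is the pose to reach, as a shift and turn from the pose measured when the call began, along the tool's axes at that moment; what a row does not reach only later rows make up. A row lasts 1/12 s, in which the tool goes at most 41.7 mm and 7.16 degrees, less where a joint would pass 70% of its speed; a pose out of reach is approached as far as the arm can. A call with a gripper value outside its range is refused whole. The fingers move at their own pace and stop on an object; "grip_force" is the grip in N (left out, the last holds). Time passes only in rows, so rows that repeat a pose let the fingers close. It gives the time, the measured TCP pose, the force and the opening at its end, in the units of the state.
- state(): the state, without advancing time (a new reading comes with each control period).
- imaging.get_image(name): name is "scene" or "side" or "wrist"; returns the picture (384x512x3 uint8, blue, green, red); there is no depth.
- imaging.camera_model(name): a dict with "fov_y" (degrees; the focal length in pixels is half the picture's height over the tangent of half this angle, whatever the lens; pixels are square), "cx", "cy" (the principal point, pixels), "camera_from_world" (4x4, takes a point from world to camera coordinates); the wrist camera has in their place "hand_eye" (4x4, takes a point from camera to tool coordinates, whose origin is the TCP and whose axes are the tool frame's). Camera axes: x right, y up, looking along -z (the intrinsics and any distortion apply to the point x, -y, -z); pixel columns grow to the right and rows downward; lengths in m; the calibration is good to about 2 mm. A picture is of the moment at which its call begins: read the wrist's pose just before it. camera_model takes no time and is no camera call.
- workorder.job_done(): hands the job in, once; it reports no verdict.
The state is a dict: "time_s": time; "joints": joint angles; "qd": joint speeds; "effort": joint torques, N m; "ee_pos": TCP position; "eef_rot": TCP orientation; "contact_force": force on the tool from outside, world axes, zero at the start; "torque": the same for the moment, N m; "opening": finger opening in m.
Only numpy, scipy, OpenCV 4.12 (cv2) and the standard library are available. Lean on these libraries where they do the work, as an engineer would, in place of code of your own. Each camera call takes 0.05 s, during which the arm holds its last target.

## Working session

There is one attempt and no reset: what is moved stays moved. The work goes in short steps, Python scripts to look and compute and a tool call to move; the robot and the scene stay as the last step left them, time stands still between calls to the robot, and variables do not carry over. Pictures are saved under pics/ and viewed, and the job is handed in when it is done.

Besides the shell and the picture viewer there is one more tool, called after "Emit:" as name(argument=value, ...), one argument or row to a line, values as JSON. play_rows: Moves the arm, as the interface text tells. Its arguments: {"type":"object","properties":{"steps":{"type":"array","items":{"type":"object","properties":{"gripper":{"type":"number"},"delta_pos":{"type":"array","items":{"type":"number"}},"yaw":{"type":"number"}}}},"grip_force":{"type":"number"}},"required":["steps"]}

```bash
ls; mkdir -p pics; python3 - <<'E'
from plant import state, imaging, workorder, r
import cv2
s=state();print(s); print(r.tcp_to_grasp)
for n in ["scene","side","wrist"]:
    cv2.imwrite(f"pics/{n}0.png",imaging.get_image(n)); print(n,imaging.camera_model(n))
E
```

```text
pics
{'time_s': 0.0, 'joints': array([ 0.26320795,  0.50182439, -0.42678904,  1.55144207,  0.22074735,
        1.13829655, -0.21025193]), 'qd': array([ 0.00190122, -0.0005782 ,  0.00228159, -0.00138683, -0.00022069,
        0.00093892,  0.00028963]), 'effort': array([ 1.57038257e-04, -5.69523740e+01, -5.81651285e+00, -2.80938792e+01,
        1.07328620e-02,  1.20940185e-02,  1.30241034e-05]), 'ee_pos': array([ 6.49644194e-01, -5.32602293e-05,  4.03676834e-01]), 'eef_rot': array([ 0.49952835,  0.50052487, -0.5004365 ,  0.49950936]), 'contact_force': array([ 0.17084097,  0.27152159, -0.08718231]), 'torque': array([ 0.04382516, -0.04258166, -0.00469578]), 'opening': 0.08560068868996547}
0.1547
scene {'fov_y': 45.93637235020253, 'cx': 252.70038993174973, 'cy': 193.1600070760091, 'camera_from_world': array([[-0.63226431, -0.77463114,  0.01372695,  0.34922651],
       [ 0.59876557, -0.47732345,  0.64315015, -0.35187243],
       [-0.49165194,  0.41486011,  0.76561704, -0.82604976],
       [ 0.        ,  0.        ,  0.        ,  1.        ]])}
side {'fov_y': 48.92943182600353, 'cx': 258.16448802871395, 'cy': 197.6341365313473, 'camera_from_world': array([[-0.94812979, -0.31710234,  0.0222713 ,  0.50879468],
       [ 0.13849292, -0.34899605,  0.92683411, -0.14428464],
       [-0.28612867,  0.88184345,  0.37480998, -1.01439251],
       [ 0.        ,  0.        ,  0.        ,  1.        ]])}
wrist {'fov_y': 70.10179256153903, 'cx': 258.6504135616873, 'cy': 191.33087900291636, 'hand_eye': array([[ 3.88992521e-04,  2.87801436e-01, -9.57690024e-01,
         3.04078616e-02],
       [ 9.99998948e-01, -1.45036318e-03, -2.96802661e-05,
        -4.13029205e-04],
       [-1.39754037e-03, -9.57689005e-01, -2.87801697e-01,
        -7.29756652e-02],
       [ 0.00000000e+00,  0.00000000e+00,  0.00000000e+00,
         1.00000000e+00]])}
```

View pics/scene0.png

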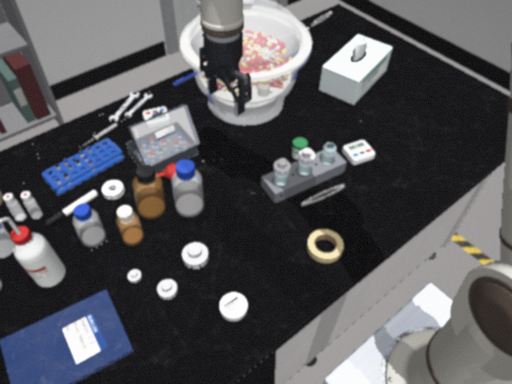

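View pics/side0.png

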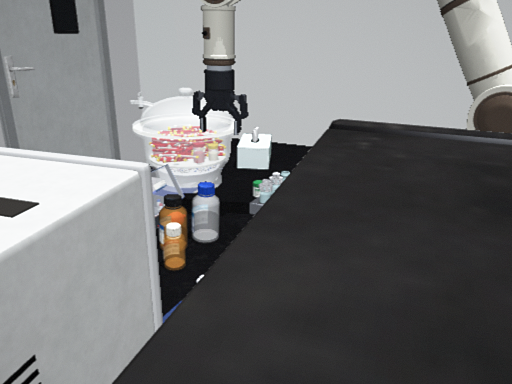

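View pics/wrist0.png

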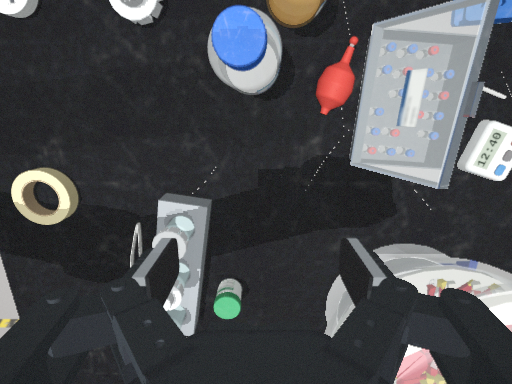

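The scene picture shows the block at about (305,175) with three vials. White discs are at (134,275), (167,289), (195,255) and (233,306). I'll zoom in on these.

```bash
cat > h.py <<'E'
import numpy as np, cv2
from plant import state, imaging, workorder, r
from scipy.spatial.transform import Rotation as R
def K(m,h=384): 
    return h/2/np.tan(np.radians(m['fov_y'])/2)
def Tcw(name,s=None):
    m=imaging.camera_model(name)
    if name!='wrist': return m, m['camera_from_world']
    s=s or state()
    W=np.eye(4);W[:3,:3]=R.from_quat(s['eef_rot']).as_matrix();W[:3,3]=s['ee_pos']
    return m, np.linalg.inv(W@m['hand_eye'])
def back(name,uv,z,s=None):
    m,T=Tcw(name,s);f=K(m)
    d=np.array([(uv[0]-m['cx'])/f,-(uv[1]-m['cy'])/f,-1])
    C=np.linalg.inv(T);d=C[:3,:3]@d;o=C[:3,3]
    return o+d*(z-o[2])/d[2]
def proj(name,p,s=None):
    m,T=Tcw(name,s);f=K(m)
    q=T[:3,:3]@np.array(p)+T[:3,3]
    return np.array([m['cx']+f*q[0]/-q[2], m['cy']-f*q[1]/-q[2]])
E
python3 - <<'E'
from h import *
im=cv2.imread('pics/scene0.png')
a=cv2.resize(im[225:335,100:270],None,fx=4.7,fy=4.7,interpolation=cv2.INTER_CUBIC);cv2.imwrite('pics/zc.png',a)
a=cv2.resize(im[130:220,250:390],None,fx=5.7,fy=5.7,interpolation=cv2.INTER_CUBIC);cv2.imwrite('pics/zb.png',a)
for uv in [(134,275),(167,289),(195,255),(233,306),(305,190)]: print(uv,back('scene',uv,0.02))
E
```

```text
(134, 275) [0.54260099 0.32689961 0.02      ]
(167, 289) [0.47226455 0.29093515 0.02      ]
(195, 255) [0.50364768 0.20044555 0.02      ]
(233, 306) [0.3584402  0.20915561 0.02      ]
(305, 190) [ 0.48962063 -0.11208361  0.02      ]
```

View pics/zc.png

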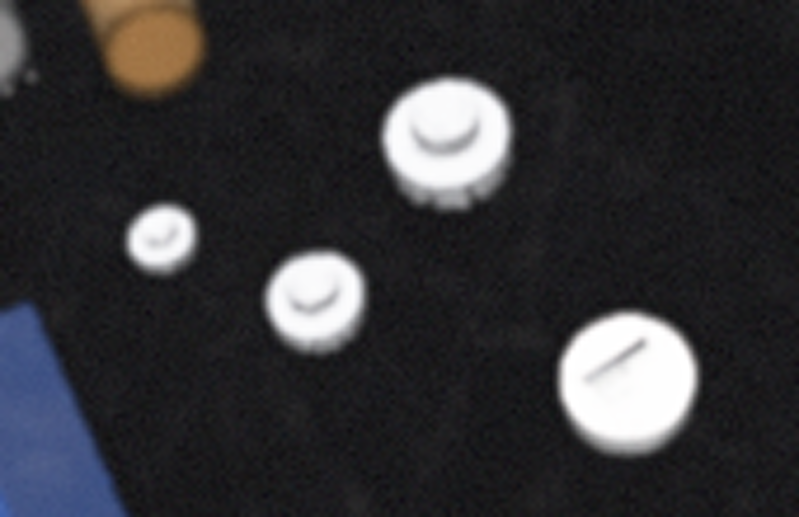

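View pics/zb.png

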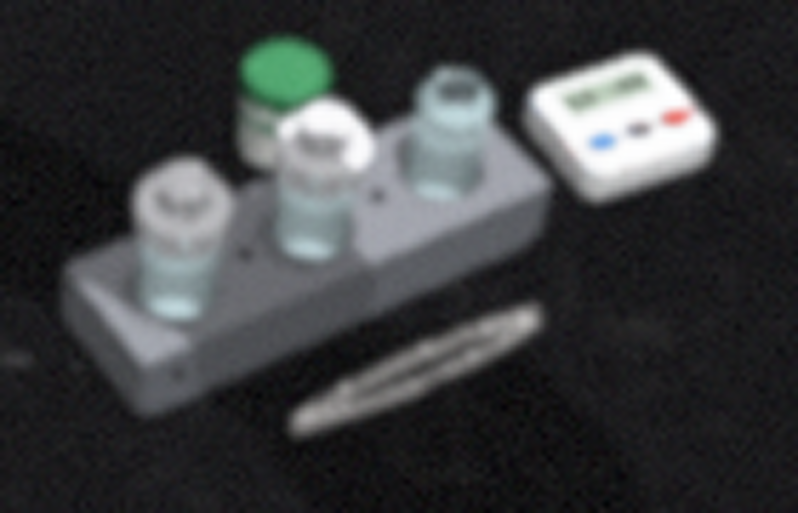

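```bash
python3 - <<'E'
from h import *
o=np.array([100,225]);
for n,l,rr in [('s',(126,237),(198,237)),('m',(264,298),(366,298)),('L',(382,138),(513,138)),('lid',(558,382),(698,382))]:
    a=back('scene',o+np.array(l)/4.7,.0165);b=back('scene',o+np.array(rr)/4.7,.0165)
    print(n,np.linalg.norm(a-b),(a+b)/2)
# block: vial tops
o=np.array([250,130]);
for n,p,z in [('openrim',(458,88),.084),('cap mid knob top',(323,118),.1),('cap left',(183,178),.1)]:
    print(n,back('scene',o+np.array(p)/5.7,z))
for n,p in [('corner left',(66,268)),('near',(145,362)),('right',(550,185)),('far',(430,90))]:
    print(n,back('scene',o+np.array(p)/5.7,.036))
E
```

```text
s 0.03183752228445755 [0.54327421 0.32614601 0.0165    ]
m 0.04428430305627565 [0.47525792 0.28952041 0.0165    ]
L 0.060200557416073934 [0.50669475 0.19812787 0.0165    ]
lid 0.05938406455162387 [0.35858556 0.20755911 0.0165    ]
openrim [ 0.51948599 -0.21664814  0.084     ]
cap mid knob top [ 0.53154894 -0.14601903  0.1       ]
cap left [ 0.5418551  -0.07748543  0.1       ]
corner left [ 0.57688038 -0.04726408  0.036     ]
near [ 0.51635026 -0.03922617  0.036     ]
right [ 0.48181244 -0.24576511  0.036     ]
far [ 0.55731291 -0.24695566  0.036     ]
```

```bash
cat >> h.py <<'E'
def plan(grasp, yax=None, s=None):
    s=s or state(); M=R.from_quat(s['eef_rot']).as_matrix()
    d=(np.array(grasp)-M[:,0]*0) - (s['ee_pos']+M[:,0]*r.tcp_to_grasp)
    out=M.T@d*100; print('tool axes',M.T.round(3).tolist()); print('delta cm',out.round(2))
    if yax is not None:
        t=M.T@np.append(yax,0)[:3]; a=np.degrees(np.arctan2(t[2],t[1])); a=(a+90)%180-90; print('yaw deg',a.round(2))
    print('t',s['time_s'],'ee',s['ee_pos'].round(4),'F',s['contact_force'].round(2),'open',s['opening'].round(4))
E
python3 - <<'E'
from h import *
bx=np.array([-.139,.0225]);bx=np.array([bx[0],bx[1],0]); bx/=np.linalg.norm(bx); print(bx)
bx=np.array([.139,-.0225])*-1
plan([.475,.2895,.145],bx)
print(proj('wrist',state()['ee_pos']-[0,0,r.tcp_to_grasp]))
for p in [(.475,.2895,.0165),(.5195,-.2166,.084)]: print(proj('wrist',p))
E
```

```text
[-0.98715093  0.15979062  0.        ]
tool axes [[-0.002, 0.0, -1.0], [1.0, 0.0, -0.002], [0.0, -1.0, -0.0]]
delta cm [ 10.45 -17.43 -28.95]
yaw deg 9.2Traceback (most recent call last):
  File "<stdin>", line 4, in <module>
  File "h.py", line 27, in plan
    print('t',s['time_s'],'ee',s['ee_pos'].round(4),'F',s['contact_force'].round(2),'open',s['opening'].round(4))
                                                                                           ^^^^^^^^^^^^^^^^^^
AttributeError: 'float' object has no attribute 'round'
```

Emit:
play_rows(
  steps=[
    {"gripper":1,"delta_pos":[0,-2,-3.2],"yaw":0},
    {"gripper":1,"delta_pos":[0,-4,-6.5],"yaw":1.5},
    {"gripper":1,"delta_pos":[0,-6,-9.8],"yaw":3},
    {"gripper":1,"delta_pos":[0,-8,-13],"yaw":4.5},
    {"gripper":1,"delta_pos":[0,-10,-16.2],"yaw":6},
    {"gripper":1,"delta_pos":[0,-12,-19.5],"yaw":7.5},
    {"gripper":1,"delta_pos":[0,-14,-22.8],"yaw":9},
    {"gripper":1,"delta_pos":[0,-16,-26],"yaw":9.2},
    {"gripper":1,"delta_pos":[0,-17.4,-28.5],"yaw":9.2},
    {"gripper":1,"delta_pos":[3,-17.4,-29],"yaw":9.2},
    {"gripper":1,"delta_pos":[6.5,-17.4,-29],"yaw":9.2},
    {"gripper":1,"delta_pos":[8.5,-17.4,-29],"yaw":9.2},
  ],
)

```text
time_s: 1.15
ee_pos: [0.4741, 0.2903, 0.3165]
eef_rot: [-0.537, -0.459, 0.539, -0.458]
contact_force: [-0.4, -0.9, -1.1]
opening: 0.0851
```

```bash
sed -i "s/s\['opening'\].round(4)/s['opening']/" h.py; python3 - <<'E'
from h import *
s=state(); im=imaging.get_image('wrist')
plan([.475,.2895,.145],[-.139,.0225],s)
cv2.imwrite('pics/w1.png',im);print(proj('wrist',(.475,.2895,.0165),s),proj('wrist',s['ee_pos']-[0,0,r.tcp_to_grasp],s))
E
```

```text
tool axes [[-0.004, -0.001, -1.0], [0.988, -0.158, -0.003], [-0.158, -0.988, 0.002]]
delta cm [1.68 0.16 0.04]
yaw deg 0.13
t 1.15 ee [0.4741 0.2903 0.3165] F [-0.38 -0.92 -1.06] open 0.08512866146968984
[260.98704536 183.85311576] [260.32750487 257.41847671]
```

View pics/w1.png

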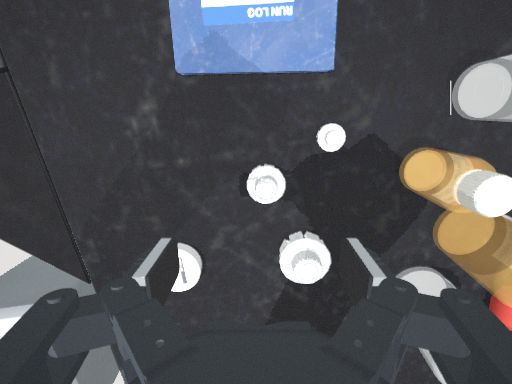

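The target cap is at about (266,184), 5 px right of the prediction. The smaller cap is at (331,137), the larger at (305,258) and the lid at (180,268). Next I'll refine the centre.

```bash
python3 - <<'E'
from h import *
im=cv2.imread('pics/w1.png'); s=state()
c=im[155:215,235:300]; cv2.imwrite('pics/w1z.png',cv2.resize(c,None,fx=9,fy=9,interpolation=cv2.INTER_CUBIC))
g=cv2.cvtColor(im,6); 
for th in (110,150):
    n,l,st,ce=cv2.connectedComponentsWithStats((g>th).astype(np.uint8)); k=l[175,262]; print(st[k],ce[k])
E
```

```text
[ 247  164   39   40 1230] [265.70487805 183.89674797]
[ 247  164   39   40 1202] [265.73544093 183.9484193 ]
```

View pics/w1z.png

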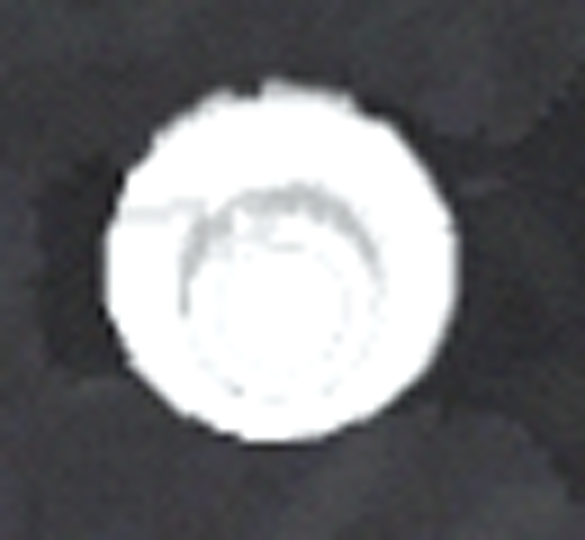

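```bash
python3 - <<'E'
from h import *
s=state()
a=back('wrist',(266.0,184.2),.0165,s);b=back('wrist',(266.2,188.9),.03,s);print(a,b)
print(np.linalg.norm(back('wrist',(247,184),.0165,s)-back('wrist',(286,184),.0165,s)))
g=(a+b)/2; g[2]=.0235; plan(g,[-.139,.0225],s)
E
```

```text
[0.4776022 0.2868734 0.0165   ] [0.47742416 0.28595877 0.03      ]
0.03927527206233251
tool axes [[-0.009, -0.004, -1.0], [0.987, -0.159, -0.008], [-0.159, -0.987, 0.006]]
delta cm [1.349e+01 7.000e-01 1.000e-02]
yaw deg 0.07
t 1.2 ee [0.4733 0.2888 0.3131] F [-0.29 -1.52 -2.02] open 0.0856459332835717
```

Emit:
play_rows(
  steps=[
    {"gripper":1,"delta_pos":[2,0.5,0],"yaw":0},
    {"gripper":1,"delta_pos":[4,0.5,0],"yaw":0},
    {"gripper":1,"delta_pos":[5,0.5,0],"yaw":0},
    {"gripper":1,"delta_pos":[5,0.5,0],"yaw":0},
    {"gripper":1,"delta_pos":[5,0.5,0],"yaw":0},
    {"gripper":1,"delta_pos":[5,0.5,0],"yaw":0},
  ],
)

```text
time_s: 1.7
ee_pos: [0.4783, 0.2883, 0.2645]
eef_rot: [-0.535, -0.46, 0.541, -0.458]
contact_force: [0.6, 0.3, 0.4]
opening: 0.0854
```

```bash
python3 - <<'E'
from h import *
s=state(); im=imaging.get_image('wrist'); s2=state(); print(s2['ee_pos']-s['ee_pos'])
plan([.4775,.2865,.0235],[-.139,.0225],s)
cv2.imwrite('pics/w2.png',im)
g=cv2.cvtColor(im,6); p=proj('wrist',(.4775,.2865,.0165),s);print(p)
n,l,st,ce=cv2.connectedComponentsWithStats((g>120).astype(np.uint8)); k=l[int(p[1]),int(p[0])]; print(st[k],ce[k])
E
```

```text
[ 7.52861002e-05 -8.34072935e-06  1.75911144e-04]
tool axes [[-0.007, -0.003, -1.0], [0.987, -0.159, -0.007], [-0.159, -0.987, 0.004]]
delta cm [8.63 0.11 0.09]
yaw deg 0.07
t 1.7 ee [0.4783 0.2883 0.2645] F [0.59 0.34 0.44] open 0.08541999739025474
[260.4903729  200.91296257]
[ 239  173   48   49 1813] [262.69994484 197.57639272]
```

View pics/w2.png

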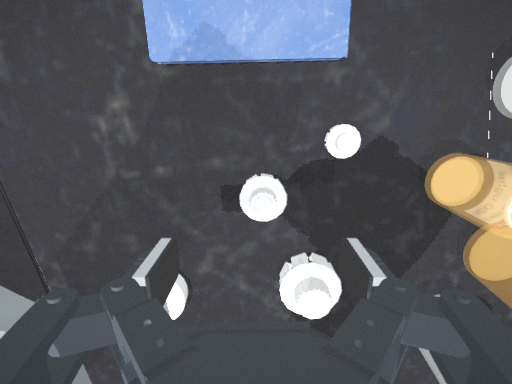

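```bash
python3 - <<'E'
from h import *
im=cv2.imread('pics/w2.png'); 
c=im[165:230,230:300]; cv2.imwrite('pics/w2z.png',cv2.resize(c,None,fx=9,fy=9,interpolation=cv2.INTER_CUBIC))
E
```

```text
(no output)
```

View pics/w2z.png

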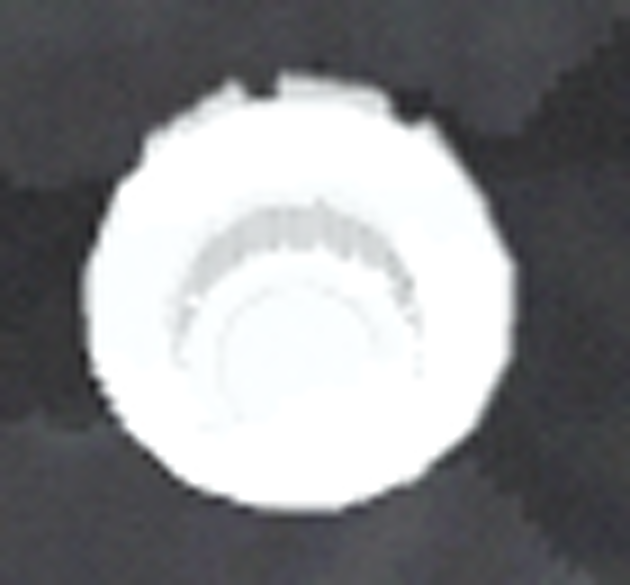

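```bash
python3 - <<'E'
from h import *
s=state()
a=back('wrist',(262.9,198.2),.0165,s);print(a)
print(np.linalg.norm(back('wrist',(239.1,198),.0165,s)-back('wrist',(286.9,198),.0165,s)))
a[2]=.0235; plan(a,[-.139,.0225],s)
E
```

```text
[0.48004735 0.28853616 0.0165    ]
0.039991151376776224
tool axes [[-0.007, -0.003, -1.0], [0.987, -0.159, -0.006], [-0.159, -0.987, 0.004]]
delta cm [ 8.64  0.32 -0.14]
yaw deg 0.07
t 1.75 ee [0.4784 0.2883 0.2646] F [ 0.51 -0.67  0.99] open 0.08501667725228787
```

Emit:
play_rows(
  steps=[
    {"gripper":1,"delta_pos":[2,0.3,-0.1],"yaw":0},
    {"gripper":1,"delta_pos":[4,0.3,-0.1],"yaw":0},
    {"gripper":0.8,"delta_pos":[5.5,0.3,-0.1],"yaw":0},
    {"gripper":0.6,"delta_pos":[6.5,0.3,-0.1],"yaw":0},
    {"gripper":0.5,"delta_pos":[6.5,0.3,-0.1],"yaw":0},
    {"gripper":0.45,"delta_pos":[6.5,0.3,-0.1],"yaw":0},
    {"gripper":0.45,"delta_pos":[6.5,0.3,-0.1],"yaw":0},
  ],
  grip_force=20,
)

```text
time_s: 2.33
ee_pos: [0.4815, 0.2891, 0.2008]
eef_rot: [-0.536, -0.459, 0.54, -0.458]
contact_force: [-0.7, -0.1, 0.5]
opening: 0.0383
```

```bash
python3 - <<'E'
from h import *
s=state(); im=imaging.get_image('wrist')
plan([.48,.2885,.0235],[-.139,.0225],s)
cv2.imwrite('pics/w3.png',im)
E
```

```text
tool axes [[-0.005, -0.002, -1.0], [0.987, -0.159, -0.005], [-0.159, -0.987, 0.003]]
delta cm [ 2.26 -0.06  0.04]
yaw deg 0.07
t 2.3333 ee [0.4815 0.2891 0.2008] F [-0.65 -0.08  0.48] open 0.03830395698151508
```

View pics/w3.png

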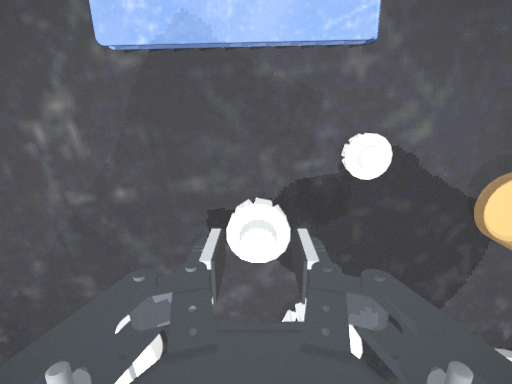

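Fingertips are at x≈212 and 307, with the cap centred between them at (258,230).

```bash
python3 - <<'E'
from h import *
im=cv2.imread('pics/w3.png'); s=state()
c=im[190:270,195:325]; cv2.imwrite('pics/w3z.png',cv2.resize(c,None,fx=6,fy=6,interpolation=cv2.INTER_CUBIC))
print(proj('wrist',(.48,.2885,.0165),s),proj('wrist',(.48,.2885,.03),s))
E
```

```text
[258.21099328 233.38134032] [258.05931036 243.75905823]
```

View pics/w3z.png

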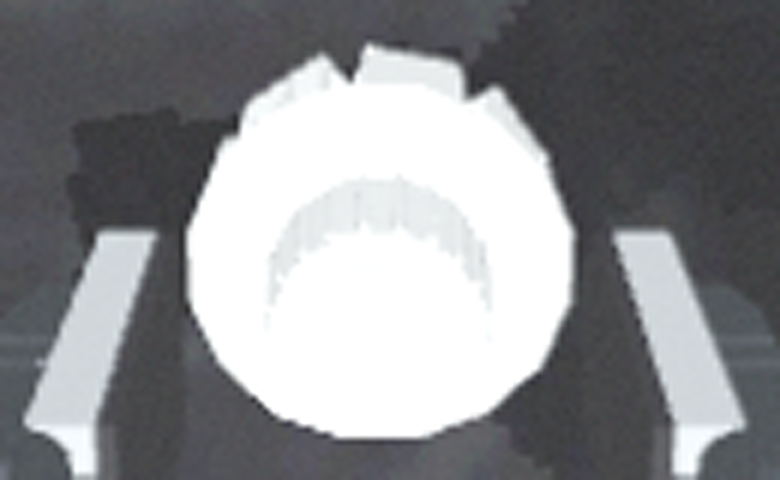

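Emit:
play_rows(
  steps=[
    {"gripper":0.38,"delta_pos":[0.6,-0.05,0.03],"yaw":0},
    {"gripper":0.36,"delta_pos":[1.1,-0.05,0.03],"yaw":0},
    {"gripper":0.35,"delta_pos":[1.1,-0.05,0.03],"yaw":0},
    {"gripper":0.2,"delta_pos":[1.1,-0.05,0.03],"yaw":0},
    {"gripper":0.1,"delta_pos":[1.1,-0.05,0.03],"yaw":0},
    {"gripper":0,"delta_pos":[1.1,-0.05,0.03],"yaw":0},
    {"gripper":0,"delta_pos":[1.1,-0.05,0.03],"yaw":0},
    {"gripper":0,"delta_pos":[1.1,-0.05,0.03],"yaw":0},
  ],
  grip_force=20,
)

```text
time_s: 3.05
ee_pos: [0.4811, 0.2889, 0.19]
eef_rot: [-0.537, -0.459, 0.54, -0.458]
contact_force: [-0.1, -0.5, -0.2]
opening: 0.0207
```

```bash
python3 - <<'E'
from h import *
s=state(); im=imaging.get_image('wrist')
plan([.48,.2885,.0235],[-.139,.0225],s);print(s['contact_force'])
c=im[190:290,185:335]
cv2.imwrite('pics/w4.png',cv2.resize(c,None,fx=5,fy=5,interpolation=cv2.INTER_CUBIC))
E
```

```text
tool axes [[-0.005, -0.002, -1.0], [0.987, -0.159, -0.005], [-0.159, -0.987, 0.002]]
delta cm [ 1.18 -0.02  0.02]
yaw deg 0.07
t 3.05 ee [0.4811 0.2889 0.19  ] F [-0.08 -0.54 -0.15] open 0.020741298899754866
[-0.08355978 -0.54392777 -0.1523116 ]
```

View pics/w4.png

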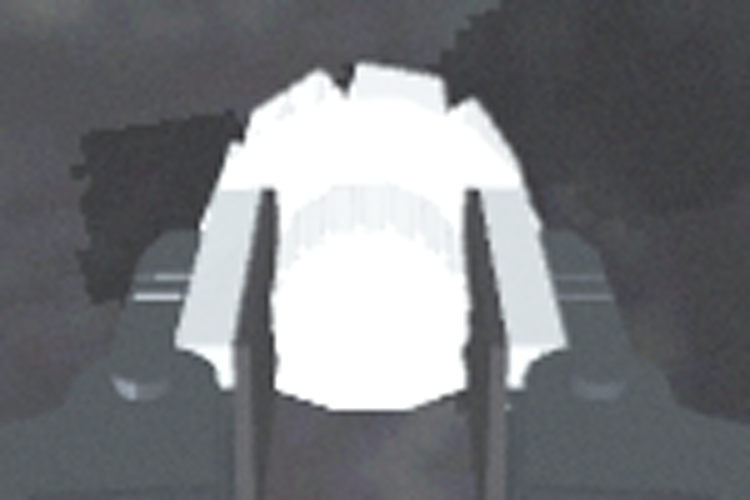

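The pads are on the knob (opening 20.7 mm) with no vertical contact. I'll open slightly and lower until the tips just touch the disc, so the pressing goes through the disc.

Emit:
play_rows(
  steps=[
    {"gripper":0.32,"delta_pos":[0,0,0],"yaw":0},
    {"gripper":0.32,"delta_pos":[0,0,0],"yaw":0},
    {"gripper":0.32,"delta_pos":[0.1,0,0],"yaw":0},
    {"gripper":0.32,"delta_pos":[0.2,0,0],"yaw":0},
    {"gripper":0.32,"delta_pos":[0.2,0,0],"yaw":0},
    {"gripper":0.32,"delta_pos":[0.2,0,0],"yaw":0},
  ],
)

```text
time_s: 3.6
ee_pos: [0.4811, 0.2892, 0.1892]
eef_rot: [-0.537, -0.459, 0.54, -0.458]
contact_force: [-3.5, -2.8, 12.5]
opening: 0.0274
```

Emit:
play_rows(
  steps=[
    {"gripper":0.32,"delta_pos":[0.1,0,0],"yaw":0},
    {"gripper":0.32,"delta_pos":[0.1,0,0],"yaw":0},
    {"gripper":0.32,"delta_pos":[0.1,0,0],"yaw":0},
  ],
)

```text
time_s: 3.85
ee_pos: [0.481, 0.2893, 0.1893]
eef_rot: [-0.537, -0.459, 0.54, -0.459]
contact_force: [-2.3, -1.5, 10.1]
opening: 0.027
```

Emit:
play_rows(
  steps=[
    {"gripper":0.32,"delta_pos":[-0.1,0,0],"yaw":0},
    {"gripper":0.2,"delta_pos":[-0.1,0,0],"yaw":0},
    {"gripper":0,"delta_pos":[-0.1,0,0],"yaw":0},
    {"gripper":0,"delta_pos":[-0.1,0,0],"yaw":0},
    {"gripper":0,"delta_pos":[-0.1,0,0],"yaw":0},
  ],
  grip_force=60,
)

```text
time_s: 4.27
ee_pos: [0.4812, 0.2896, 0.1909]
eef_rot: [-0.537, -0.459, 0.539, -0.459]
contact_force: [-0.5, -0.9, 7.5]
opening: 0.019
```

Emit:
play_rows(
  steps=[
    {"gripper":0,"delta_pos":[-1,0,0],"yaw":0},
    {"gripper":0,"delta_pos":[-3,0,0],"yaw":0},
    {"gripper":0,"delta_pos":[-6,0,0],"yaw":0},
    {"gripper":0,"delta_pos":[-10,0,0],"yaw":0},
    {"gripper":0,"delta_pos":[-14,0,0],"yaw":0},
    {"gripper":0,"delta_pos":[-18,0,0],"yaw":0},
    {"gripper":0,"delta_pos":[-18,0,0],"yaw":0},
  ],
)

```text
time_s: 4.85
ee_pos: [0.4836, 0.2922, 0.3796]
eef_rot: [0.541, 0.458, -0.535, 0.46]
contact_force: [1.1, 1.0, 0.6]
opening: 0.0189
```

```bash
python3 - <<'E'
from h import *
s=state(); im=imaging.get_image('wrist')
cv2.imwrite('pics/w5.png',im)
bd=np.array([-.139,.0225])
plan([.5195,-.2166,.25],bd,s);print(s['contact_force'],s['joints'])
E
```

```text
tool axes [[0.009, 0.004, -1.0], [0.987, -0.158, 0.008], [-0.158, -0.987, -0.006]]
delta cm [-2.7  11.47 49.75]
yaw deg 0.12
t 4.85 ee [0.4836 0.2922 0.3796] F [1.1  0.97 0.56] open 0.018884371827291375
[1.10279764 0.96795484 0.56352553] [-0.17138406  0.38738608 -0.52537542  1.79564057  0.22810403  1.00868473
 -0.94372144]
```

View pics/w5.png

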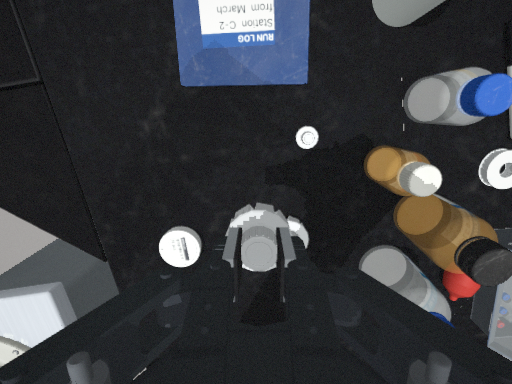

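Emit:
play_rows(
  steps=[
    {"gripper":0,"delta_pos":[-3,0,1],"yaw":0},
    {"gripper":0,"delta_pos":[-4,1,4],"yaw":0},
    {"gripper":0,"delta_pos":[-4,2,7.5],"yaw":0},
    {"gripper":0,"delta_pos":[-4,2.8,11.3],"yaw":0},
    {"gripper":0,"delta_pos":[-4,3.6,15.1],"yaw":0},
    {"gripper":0,"delta_pos":[-4,4.4,18.9],"yaw":0},
    {"gripper":0,"delta_pos":[-4,5.2,22.7],"yaw":0},
    {"gripper":0,"delta_pos":[-4,6,26.5],"yaw":0},
    {"gripper":0,"delta_pos":[-4,6.8,30.3],"yaw":0},
    {"gripper":0,"delta_pos":[-4,7.6,34.1],"yaw":0},
    {"gripper":0,"delta_pos":[-4,8.4,37.9],"yaw":0},
    {"gripper":0,"delta_pos":[-4,9,40],"yaw":0},
  ],
)

```text
time_s: 5.9
ee_pos: [0.5069, -0.1232, 0.4139]
eef_rot: [0.54, 0.457, -0.538, 0.458]
contact_force: [-0.4, -0.8, -0.9]
opening: 0.0193
```

```bash
python3 - <<'E'
from h import *
s=state()
bd=np.array([-.139,.0225])
plan([.5195,-.2166,.25],bd,s);print(s['contact_force'],s['joints'])
E
```

```text
tool axes [[0.003, 0.001, -1.0], [0.987, -0.163, 0.002], [-0.163, -0.987, -0.001]]
delta cm [0.92 2.73 9.03]
yaw deg -0.21
t 5.9 ee [ 0.5069 -0.1232  0.4139] F [-0.45 -0.83 -0.87] open 0.019340541220862657
[-0.44785736 -0.82615984 -0.86630631] [ 0.4616581   0.24569051 -0.31928981  1.86499747  0.08731508  1.04202914
 -0.05667962]
```

Emit:
play_rows(
  steps=[
    {"gripper":0,"delta_pos":[0,0.7,3],"yaw":0},
    {"gripper":0,"delta_pos":[0,1.4,6],"yaw":0},
    {"gripper":0,"delta_pos":[0,2,9],"yaw":0},
    {"gripper":0,"delta_pos":[0,2.7,12],"yaw":0},
    {"gripper":0,"delta_pos":[0,2.7,15],"yaw":0},
    {"gripper":0,"delta_pos":[0,2.7,16],"yaw":0},
    {"gripper":0,"delta_pos":[0,2.7,16],"yaw":0},
    {"gripper":0,"delta_pos":[0,2.7,16],"yaw":0},
  ],
)

```text
time_s: 6.57
ee_pos: [0.5069, -0.2851, 0.4125]
eef_rot: [0.54, 0.458, -0.539, 0.457]
contact_force: [-0.0, 1.2, -0.8]
opening: 0.0193
```

```bash
python3 - <<'E'
from h import *
s=state(); im=imaging.get_image('wrist'); sc=imaging.get_image('scene')
cv2.imwrite('pics/w6.png',im);cv2.imwrite('pics/s6.png',sc)
bd=np.array([-.139,.0225])
plan([.5195,-.2166,.25],bd,s);print(s['qd'].round(3))
import pickle;pickle.dump(s,open('s6.pkl','wb'))
print(proj('wrist',(.5195,-.2166,.084),s))
E
```

```text
tool axes [[0.001, 0.003, -1.0], [0.986, -0.164, 0.0], [-0.164, -0.986, -0.003]]
delta cm [ 0.8   0.11 -6.92]
yaw deg -0.27
t 6.5667 ee [ 0.5069 -0.2851  0.4125] F [-0.02  1.17 -0.82] open 0.019290406410399197
[-0.03  -0.015 -0.035  0.007 -0.009  0.001 -0.002]
[260.09124687 113.15408491]
```

View pics/w6.png

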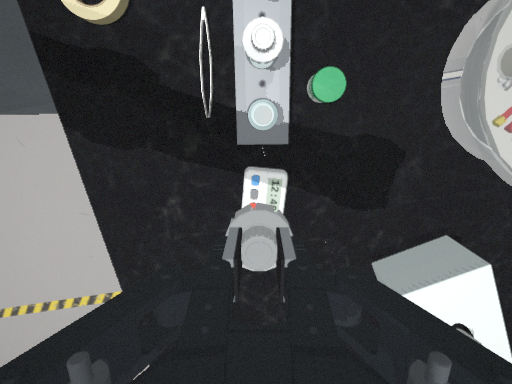

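View pics/s6.png

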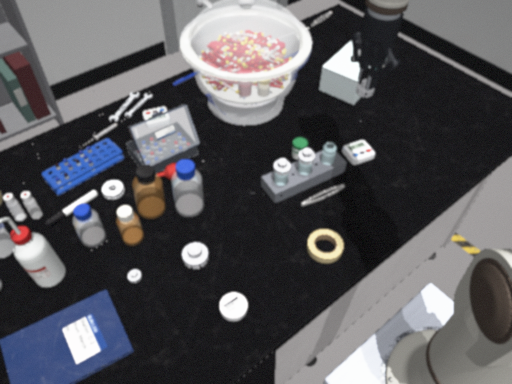

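The open vial's mouth is at (263,113), against a prediction of (260,113). The block axis is vertical in the picture, so the jaws are aligned with it. The cap is held at (260,240).

```bash
python3 - <<'E'
from h import *
im=cv2.imread('pics/w6.png')
cv2.imwrite('pics/w6z.png',cv2.resize(im[80:155,225:305],None,fx=8,fy=8,interpolation=cv2.INTER_CUBIC))
cv2.imwrite('pics/w6c.png',cv2.resize(im[190:290,210:310],None,fx=6,fy=6,interpolation=cv2.INTER_CUBIC))
E
```

```text
(no output)
```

View pics/w6z.png

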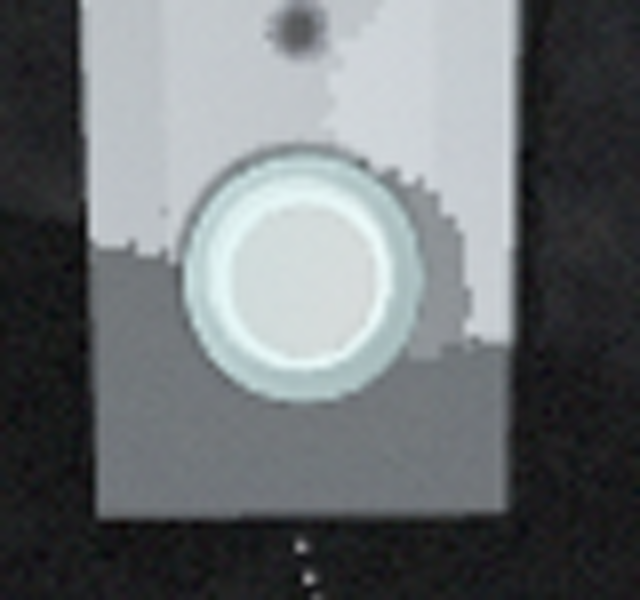

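View pics/w6c.png

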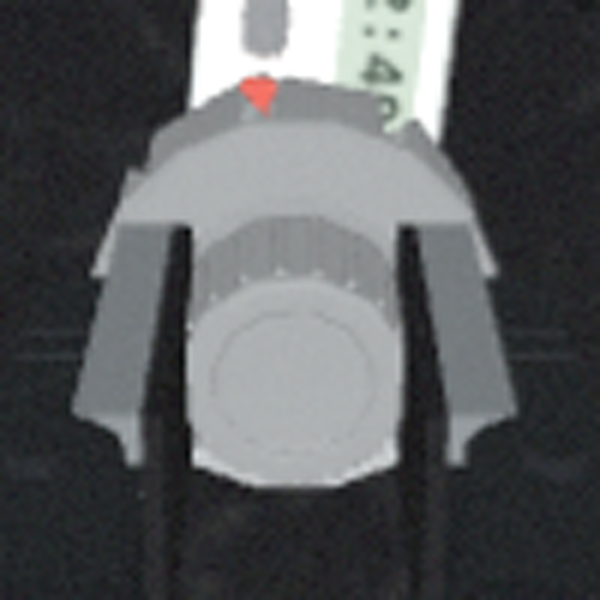

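```bash
python3 - <<'E'
from h import *
import pickle
s=pickle.load(open('s6.pkl','rb'))
print('bead',back('wrist',(262.4,113.8),.076,s),'mouth',back('wrist',(262.7,115.1),.084,s))
sz=lambda a,b,z:np.linalg.norm(back('wrist',a,z,s)-back('wrist',b,z,s))
print('bead dia',sz((247.3,114),(277.5,114),.076))
off=np.array([225,80])
cor=[back('wrist',off+(np.array(p)+.5)/8-.5,.036,s) for p in [(98,519),(509,513),(80,0),(522,0)]]
print('block near width',np.linalg.norm(cor[0]-cor[1]),(cor[0]+cor[1])/2,(cor[2]+cor[3])/2)
c=(cor[0]+cor[1])/2; d=(cor[2]+cor[3])/2-c; d/=np.linalg.norm(d); print('dir',d,'well',c+d*.036)
print('block x dir', (cor[1]-cor[0])/np.linalg.norm(cor[0]-cor[1]))
# cap in tool
m=imaging.camera_model('wrist');f=K(m);H=m['hand_eye']
def tool(uv,X):
    dd=H[:3,:3]@np.array([(uv[0]-m['cx'])/f,-(uv[1]-m['cy'])/f,-1]);o=H[:3,3]
    return o+dd*(X-o[0])/dd[0]
print('knobtop',tool((258.7,253.2),.1595), 'disc far edge',tool((210+295/6,190+122/6),.173))
Q=np.linalg.inv(H)
def pt(p): q=Q[:3,:3]@np.array(p)+Q[:3,3]; return m['cx']+f*q[0]/-q[2], m['cy']-f*q[1]/-q[2]
for Z in(-.02,): print(pt((.173,0,Z)))
for Z in (-.011,.011): print('knob',pt((.1595,0,Z)))
E
```

```text
bead [ 0.52187046 -0.21775999  0.076     ] mouth [ 0.52188567 -0.21898605  0.084     ]
bead dia 0.0325315924487735
block near width 0.06451692304955957 [ 0.51659419 -0.25449063  0.036     ] [ 0.52822924 -0.1800434   0.036     ]
dir [0.15441156 0.98800661 0.        ] well [ 0.522153   -0.21892239  0.036     ]
block x dir [ 0.98887953 -0.14871878  0.        ]
knobtop [ 1.59500000e-01 -2.98829311e-04  2.86837591e-05] disc far edge [ 1.73000000e-01 -6.79044500e-05 -1.90276591e-02]
(np.float64(259.29250991473907), np.float64(208.68954079110574))
knob (np.float64(259.3091798987983), np.float64(234.1535498432699))
knob (np.float64(259.2239079599032), np.float64(271.3369776675652))
```

The measurements agree: bead 32.5 mm wide, block 64.5 mm wide, and rim and well centre both at about (0.522,-0.2187). I'll move over the vial and check with the scene camera.

Emit:
play_rows(
  steps=[
    {"gripper":0,"delta_pos":[0,0.2,-2],"yaw":0},
    {"gripper":0,"delta_pos":[1,0.3,-4],"yaw":0},
    {"gripper":0,"delta_pos":[3,0.4,-6],"yaw":0},
    {"gripper":0,"delta_pos":[6,0.4,-6.8],"yaw":0},
    {"gripper":0,"delta_pos":[9,0.4,-6.8],"yaw":0},
    {"gripper":0,"delta_pos":[11,0.4,-6.8],"yaw":0},
    {"gripper":0,"delta_pos":[11,0.4,-6.8],"yaw":0},
    {"gripper":0,"delta_pos":[11,0.4,-6.8],"yaw":0},
    {"gripper":0,"delta_pos":[11,0.4,-6.8],"yaw":0},
  ],
)

```text
time_s: 7.42
ee_pos: [0.5238, -0.2158, 0.3048]
eef_rot: [0.54, 0.458, -0.537, 0.459]
contact_force: [0.4, -0.4, -0.4]
opening: 0.019
```

```bash
python3 - <<'E'
from h import *
s=state(); im=imaging.get_image('wrist'); sc=imaging.get_image('scene'); sd=imaging.get_image('side')
cv2.imwrite('pics/w7.png',im);cv2.imwrite('pics/s7.png',sc);cv2.imwrite('pics/d7.png',sd)
plan([.5219,-.2186,.1547],[-.988,.152],s);print(s['qd'].round(3))
import pickle;pickle.dump(s,open('s7.pkl','wb'))
cv2.imwrite('pics/s7z.png',cv2.resize(sc[90:210,250:390],None,fx=5.6,fy=5,interpolation=cv2.INTER_CUBIC)[:,:])
M=R.from_quat(s['eef_rot']).as_matrix()
cb=s['ee_pos']+M[:,0]*.1895; print('cap bottom',cb)
print('scene proj: captop',proj('scene',s['ee_pos']+M[:,0]*.1595),'disc',proj('scene',s['ee_pos']+M[:,0]*.173),'rim',proj('scene',(.5219,-.2186,.084)))
E
```

```text
tool axes [[0.004, 0.002, -1.0], [0.987, -0.159, 0.003], [-0.159, -0.987, -0.003]]
delta cm [-0.46 -0.19  0.35]
yaw deg -0.43
t 7.4167 ee [ 0.5238 -0.2158  0.3048] F [ 0.36 -0.42 -0.4 ] open 0.018987606471125473
[ 0.009 -0.015  0.003 -0.016  0.001 -0.002  0.   ]
cap bottom [ 0.52452438 -0.21536978  0.11531641]
scene proj: captop [332.27244238 125.58187726] disc [331.40324469 129.895143  ] rim [330.20523265 144.55349235]
```

View pics/s7z.png

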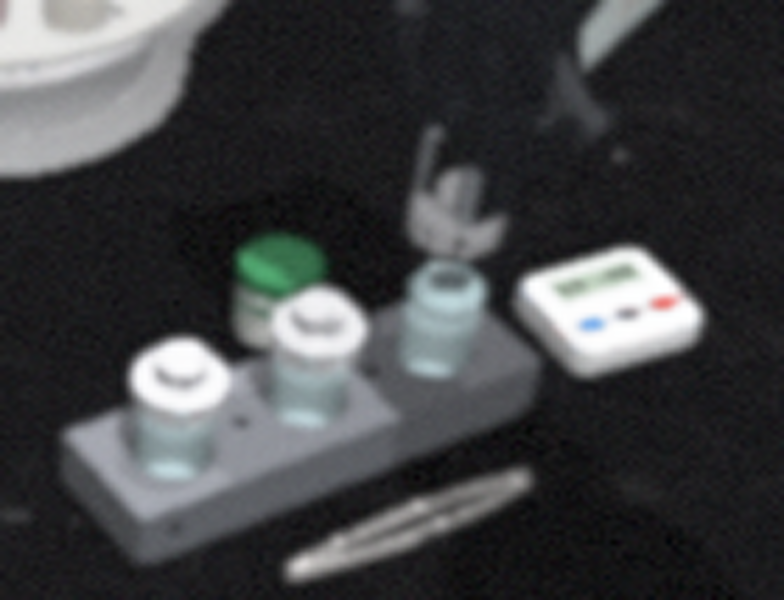

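View pics/w7.png

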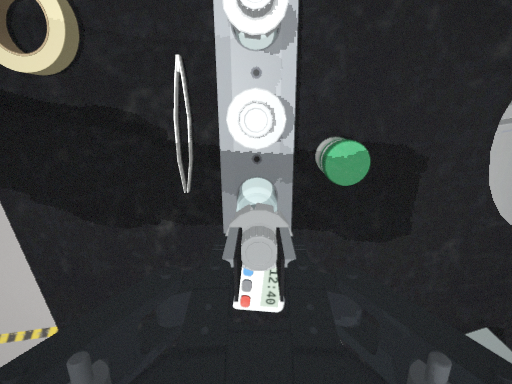

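View pics/d7.png

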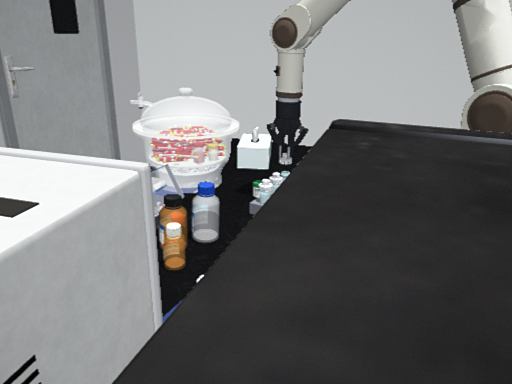

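Emit:
play_rows(
  steps=[
    {"gripper":0,"delta_pos":[0.3,-0.2,0.3],"yaw":0},
    {"gripper":0,"delta_pos":[1,-0.2,0.3],"yaw":0},
    {"gripper":0,"delta_pos":[1.8,-0.2,0.3],"yaw":0},
    {"gripper":0,"delta_pos":[2.2,-0.2,0.3],"yaw":0},
    {"gripper":0,"delta_pos":[2.2,-0.2,0.3],"yaw":0},
    {"gripper":0,"delta_pos":[2.2,-0.2,0.3],"yaw":0},
    {"gripper":0,"delta_pos":[2.2,-0.2,0.3],"yaw":0},
  ],
)

```text
time_s: 8.15
ee_pos: [0.5215, -0.2192, 0.2831]
eef_rot: [0.54, 0.457, -0.537, 0.459]
contact_force: [-0.3, 0.8, -1.5]
opening: 0.0194
```

```bash
cat > look.py <<'E'
import sys
from h import *
n=sys.argv[1]
s=state(); im=imaging.get_image('wrist'); sc=imaging.get_image('scene')
cv2.imwrite(f'pics/w{n}.png',im);cv2.imwrite(f'pics/s{n}.png',sc)
plan([.5219,-.2186,.1547],[-.988,.152],s);print(s['qd'].round(3),s['contact_force'],s['torque'])
import pickle;pickle.dump(s,open(f's{n}.pkl','wb'))
cv2.imwrite(f'pics/s{n}z.png',cv2.resize(sc[100:180,285:375],None,fx=8,fy=7.5,interpolation=cv2.INTER_CUBIC))
cv2.imwrite(f'pics/w{n}z.png',cv2.resize(im[90:280,190:330],None,fx=3.1,fy=3.1,interpolation=cv2.INTER_CUBIC))
M=R.from_quat(s['eef_rot']).as_matrix()
print('cap bottom',s['ee_pos']+M[:,0]*.1895)
E
python3 look.py 8
```

```text
tool axes [[0.005, 0.001, -1.0], [0.987, -0.161, 0.004], [-0.161, -0.987, -0.002]]
delta cm [-2.63 -0.02 -0.04]
yaw deg -0.5
t 8.15 ee [ 0.5215 -0.2192  0.2831] F [-0.34  0.81 -1.52] open 0.01936615019833743
[-0.    -0.006 -0.001 -0.004  0.     0.    -0.001] [-0.34320031  0.80557228 -1.52469409] [ 0.00514262  0.03771988 -0.01591384]
cap bottom [ 0.52235121 -0.21894289  0.09364532]
```

View pics/s8z.png

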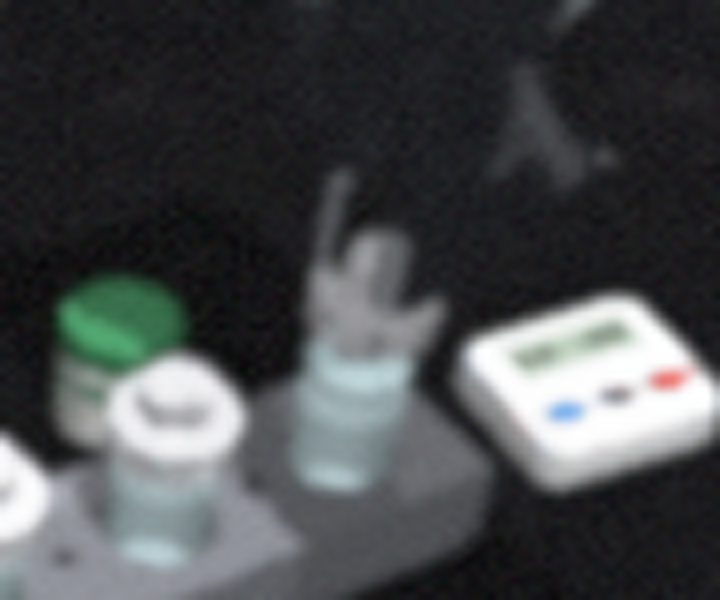

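View pics/w8z.png

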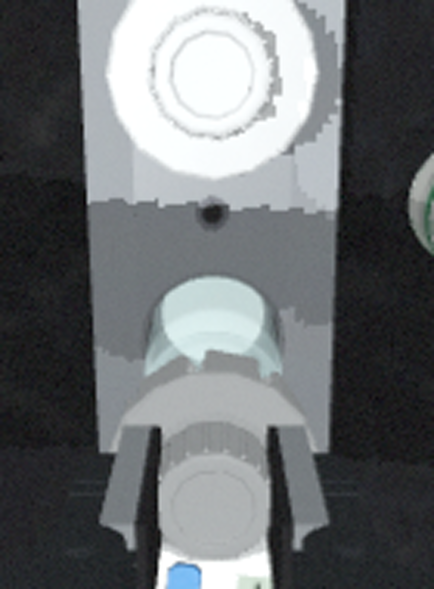

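```bash
python3 - <<'E'
from h import *
import pickle
s=pickle.load(open('s8.pkl','rb'))
a=back('wrist',(258.1,114.1),.1,s); print(a, a-np.array([.154,.988,0])*.07)
c=[190,90]
l=back('wrist',np.array(c)+np.array((100,452))/3.1,.036,s);q=back('wrist',np.array(c)+np.array((328,452))/3.1,.036,s)
print(l,q,np.linalg.norm(l-q),(l+q)/2+np.array([.154,.988,0])*.036)
E
```

```text
[ 0.53290284 -0.14942792  0.1       ] [ 0.52212284 -0.21858792  0.1       ]
[ 0.48590155 -0.2458651   0.036     ] [ 0.54898752 -0.25617281  0.036     ] 0.06392251677888619 [ 0.52298853 -0.21545096  0.036     ]
```

Emit:
play_rows(
  steps=[
    {"gripper":0,"delta_pos":[0.4,0,0],"yaw":0},
    {"gripper":0,"delta_pos":[0.8,0,0],"yaw":0},
    {"gripper":0,"delta_pos":[1.1,0,0],"yaw":0},
    {"gripper":0,"delta_pos":[1.3,0,0],"yaw":0},
    {"gripper":0,"delta_pos":[1.4,0,0],"yaw":0},
    {"gripper":0,"delta_pos":[1.4,0,0],"yaw":0},
    {"gripper":0,"delta_pos":[1.4,0,0],"yaw":0},
  ],
  grip_force=80,
)

```text
time_s: 8.83
ee_pos: [0.5218, -0.2191, 0.2696]
eef_rot: [0.54, 0.457, -0.537, 0.459]
contact_force: [0.8, 1.1, 3.1]
opening: 0.0183
```

```bash
python3 look.py 9
```

```text
tool axes [[0.006, 0.001, -1.0], [0.987, -0.16, 0.005], [-0.16, -0.987, -0.002]]
delta cm [-3.98 -0.06 -0.03]
yaw deg -0.48
t 8.8333 ee [ 0.5218 -0.2191  0.2696] F [0.83 1.07 3.08] open 0.018263991396864427
[ 0.     0.     0.002  0.001 -0.     0.     0.   ] [0.83154467 1.06721351 3.08361431] [0.25663991 0.03499345 0.01134725]
cap bottom [ 0.52290868 -0.21888203  0.08014453]
```

View pics/s9z.png

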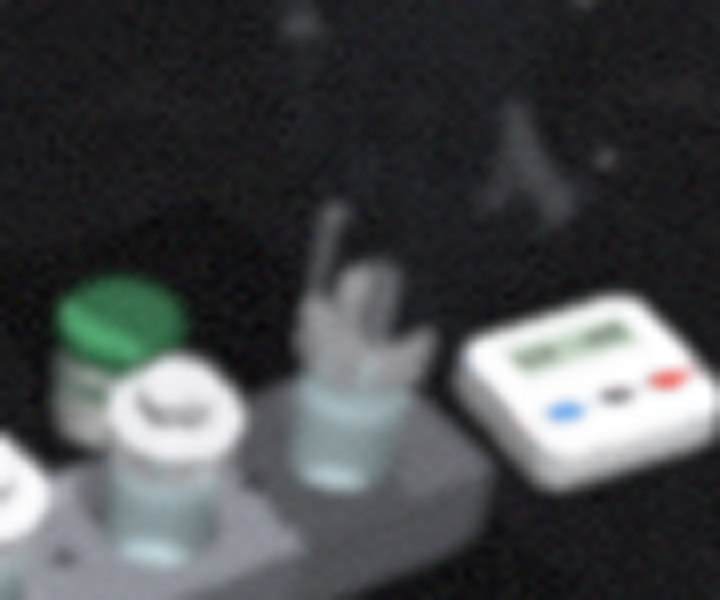

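View pics/w9z.png

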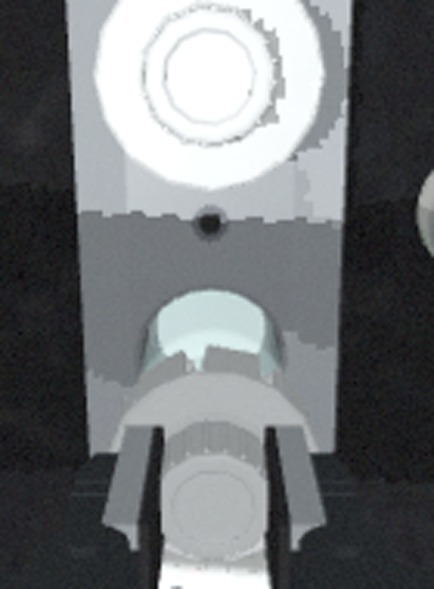

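Contact with the rim is gentle, at a cap height of about 74 mm, and centred in both views. Now I press down in small steps.

Emit:
play_rows(
  steps=[
    {"gripper":0,"delta_pos":[0.1,0,0],"yaw":0},
    {"gripper":0,"delta_pos":[0.15,0,0],"yaw":0},
    {"gripper":0,"delta_pos":[0.2,0,0],"yaw":0},
    {"gripper":0,"delta_pos":[0.2,0,0],"yaw":0},
  ],
)

```text
time_s: 9.27
ee_pos: [0.5223, -0.2192, 0.2687]
eef_rot: [0.541, 0.457, -0.537, 0.46]
contact_force: [-0.8, 2.2, 8.3]
opening: 0.0182
```

```bash
python3 -c "
from h import *
s=state();print(s['ee_pos'],s['contact_force'],s['torque'])"
```

```text
[ 0.52229057 -0.21923038  0.26870845] [-0.8491349   2.15501789  8.30429417] [0.34871873 0.344521   0.00491593]
```

Emit:
play_rows(
  steps=[
    {"gripper":0,"delta_pos":[0.12,0,0],"yaw":0},
    {"gripper":0,"delta_pos":[0.15,0,0],"yaw":0},
    {"gripper":0,"delta_pos":[0.18,0,0],"yaw":0},
    {"gripper":0,"delta_pos":[0.21,0,0],"yaw":0},
    {"gripper":0,"delta_pos":[0.24,0,0],"yaw":0},
    {"gripper":0,"delta_pos":[0.27,0,0],"yaw":0},
    {"gripper":0,"delta_pos":[0.3,0,0],"yaw":0},
    {"gripper":0,"delta_pos":[0.3,0,0],"yaw":0},
  ],
)

```text
time_s: 9.93
ee_pos: [0.5231, -0.2194, 0.2676]
eef_rot: [0.541, 0.456, -0.536, 0.46]
contact_force: [-2.0, 2.2, 12.9]
opening: 0.0185
```

```bash
python3 -c "
from h import *
s=state();print(s['ee_pos'],s['contact_force'],s['torque'],R.from_quat(s['eef_rot']).as_matrix()[:,0])"
```

```text
[ 0.52305253 -0.21939306  0.26756041] [-1.95784296  2.20199353 12.94095539] [ 0.45785998  0.62784595 -0.00108726] [ 9.33606438e-03 -7.12066035e-04 -9.99956164e-01]
```

The torque says the contact is on the -x side: the tilt has moved the cap about 2 mm towards +x. I'll ease off and re-centre.

Emit:
play_rows(
  steps=[
    {"gripper":0,"delta_pos":[-0.1,0,0],"yaw":0},
    {"gripper":0,"delta_pos":[-0.3,-0.1,0],"yaw":0},
    {"gripper":0,"delta_pos":[-0.4,-0.25,0],"yaw":0},
    {"gripper":0,"delta_pos":[-0.4,-0.25,0],"yaw":0},
    {"gripper":0,"delta_pos":[-0.4,-0.25,0],"yaw":0},
    {"gripper":0,"delta_pos":[-0.4,-0.25,0],"yaw":0},
  ],
)

```text
time_s: 10.43
ee_pos: [0.5204, -0.2191, 0.2712]
eef_rot: [0.541, 0.456, -0.536, 0.46]
contact_force: [-0.4, 1.3, -0.0]
opening: 0.0183
```

```bash
python3 look.py 10; python3 -c "
from h import *
im=cv2.imread('pics/w10.png');cv2.imwrite('pics/w10y.png',cv2.resize(im[170:275,215:305],None,fx=6.5,fy=5.7,interpolation=cv2.INTER_CUBIC))"
```

```text
tool axes [[0.009, -0.001, -1.0], [0.987, -0.161, 0.009], [-0.161, -0.987, -0.001]]
delta cm [-3.82  0.04 -0.06]
yaw deg -0.5
t 10.4333 ee [ 0.5204 -0.2191  0.2712] F [-0.42  1.31 -0.03] open 0.018303729204306115
[-0.003  0.    -0.001 -0.002 -0.001 -0.002  0.   ] [-0.41574708  1.31322047 -0.03421225] [ 0.07448599 -0.04750552  0.07894276]
cap bottom [ 0.5221156  -0.21915418  0.08173122]
```

View pics/w10y.png

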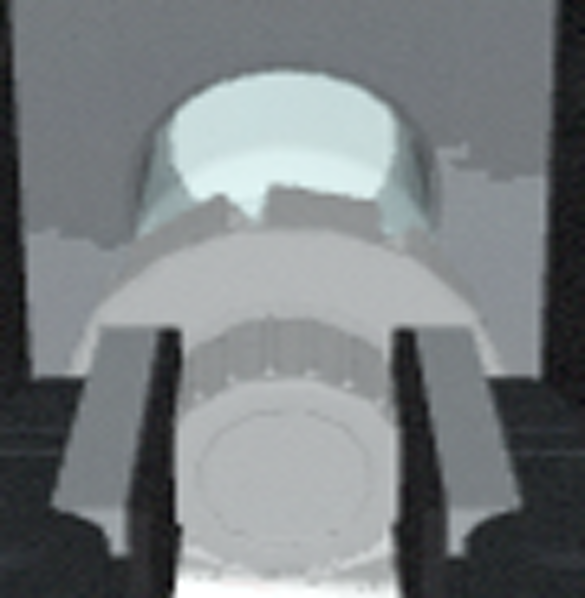

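Emit:
play_rows(
  steps=[
    {"gripper":0,"delta_pos":[0.1,0,-0.1],"yaw":0},
    {"gripper":0,"delta_pos":[0.2,-0.05,-0.1],"yaw":0},
    {"gripper":0,"delta_pos":[0.3,-0.1,-0.1],"yaw":0},
    {"gripper":0,"delta_pos":[0.4,-0.13,-0.1],"yaw":0},
    {"gripper":0,"delta_pos":[0.45,-0.16,-0.1],"yaw":0},
    {"gripper":0,"delta_pos":[0.5,-0.18,-0.1],"yaw":0},
    {"gripper":0,"delta_pos":[0.53,-0.2,-0.1],"yaw":0},
    {"gripper":0,"delta_pos":[0.53,-0.2,-0.1],"yaw":0},
  ],
)

```text
time_s: 11.2
ee_pos: [0.5201, -0.2178, 0.2679]
eef_rot: [0.542, 0.455, -0.535, 0.462]
contact_force: [0.5, -0.1, 10.6]
opening: 0.0181
```

```bash
cat > st.py <<'E'
from h import *
s=state();M=R.from_quat(s['eef_rot']).as_matrix()
F=s['contact_force'];t=s['torque'];print(s['ee_pos'].round(4),'F',F.round(2),'T',t.round(3),'ax',M[:,0].round(4),'capbot',(s['ee_pos']+M[:,0]*.1895).round(4))
print('contact rx',((-.19*F[0])-t[1])/F[2],'ry',(t[0]-.19*F[1])/F[2], s['time_s'])
E
python3 st.py
```

```text
[ 0.5201 -0.2178  0.2679] F [ 0.47 -0.12 10.56] T [0.281 0.033 0.018] ax [ 0.013  -0.0019 -0.9999] capbot [ 0.5226 -0.2181  0.0784]
contact rx -0.011553388778691257 ry 0.028776696974175685 11.2
```

Emit:
play_rows(
  steps=[
    {"gripper":0,"delta_pos":[0.2,-0.05,0],"yaw":0},
    {"gripper":0,"delta_pos":[0.23,-0.1,0],"yaw":0},
    {"gripper":0,"delta_pos":[0.26,-0.13,0],"yaw":0},
    {"gripper":0,"delta_pos":[0.29,-0.16,0],"yaw":0},
    {"gripper":0,"delta_pos":[0.32,-0.18,0],"yaw":0},
    {"gripper":0,"delta_pos":[0.35,-0.2,0],"yaw":0},
  ],
)

```text
time_s: 11.7
ee_pos: [0.5195, -0.2177, 0.2665]
eef_rot: [0.542, 0.453, -0.535, 0.463]
contact_force: [-1.2, 1.1, 10.4]
opening: 0.0185
```

```bash
python3 st.py; python3 look.py 11; python3 -c "
from h import *
im=cv2.imread('pics/w11.png');cv2.imwrite('pics/w11y.png',cv2.resize(im[170:275,215:305],None,fx=6.5,fy=5.7,interpolation=cv2.INTER_CUBIC))"
```

```text
[ 0.5195 -0.2177  0.2665] F [-1.23  1.08 10.35] T [0.253 0.116 0.002] ax [ 0.0171 -0.0035 -0.9998] capbot [ 0.5228 -0.2183  0.077 ]
contact rx 0.011309551923360703 ry 0.004556802912122753 11.7
tool axes [[0.017, -0.003, -1.0], [0.987, -0.16, 0.017], [-0.16, -0.987, 0.001]]
delta cm [-4.29  0.05  0.05]
yaw deg -0.45
t 11.7 ee [ 0.5195 -0.2177  0.2665] F [-1.23  1.08 10.35] open 0.018488105769371776
[-0.001  0.005  0.002  0.009 -0.    -0.018 -0.   ] [-1.22572798  1.08308502 10.35012992] [0.25294966 0.11583298 0.00161511]
cap bottom [ 0.52277859 -0.21832154  0.0770439 ]
```

View pics/w11y.png

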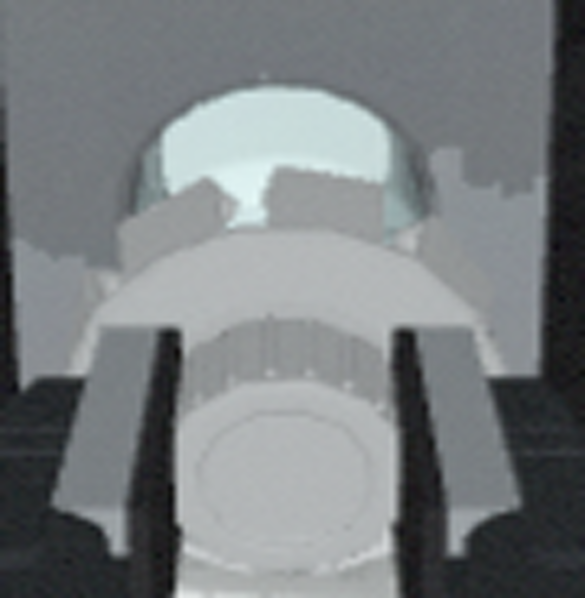

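View pics/s11z.png

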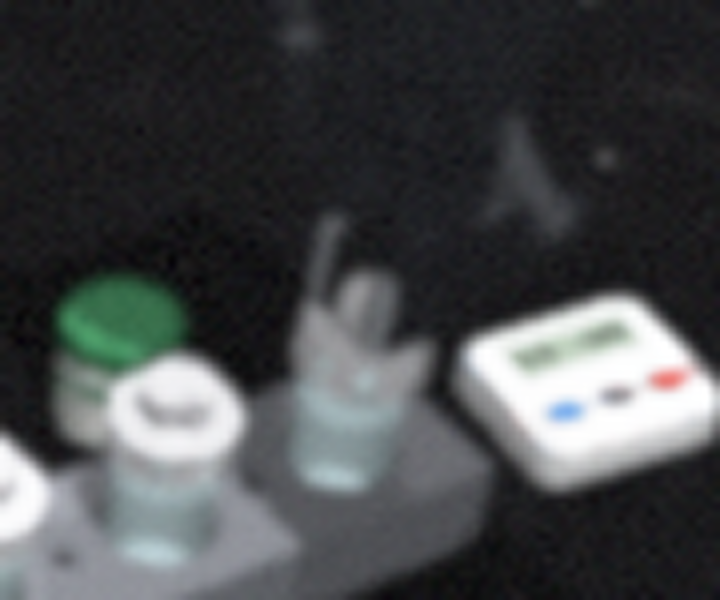

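The tabs are splayed over the bead at about 71 mm, just before the snap. I'll keep pressing.

Emit:
play_rows(
  steps=[
    {"gripper":0,"delta_pos":[0.22,-0.05,0],"yaw":0},
    {"gripper":0,"delta_pos":[0.26,-0.08,0],"yaw":0},
    {"gripper":0,"delta_pos":[0.3,-0.11,0],"yaw":0},
    {"gripper":0,"delta_pos":[0.34,-0.13,0],"yaw":0},
    {"gripper":0,"delta_pos":[0.38,-0.15,0],"yaw":0},
    {"gripper":0,"delta_pos":[0.42,-0.17,0],"yaw":0},
  ],
)

```text
time_s: 12.3
ee_pos: [0.5179, -0.2173, 0.2618]
eef_rot: [0.542, 0.454, -0.535, 0.463]
contact_force: [0.3, 0.5, 3.1]
opening: 0.018
```

```bash
python3 st.py
```

```text
[ 0.5179 -0.2173  0.2618] F [0.29 0.51 3.1 ] T [ 0.04  -0.044  0.016] ax [ 0.0171 -0.0033 -0.9998] capbot [ 0.5212 -0.218   0.0723]
contact rx -0.003521395288010012 ry -0.018672511174902567 12.3
```

It snapped: the force dropped and the cap is at 66 mm and moving down. Now press it onto the hard stop and hold.

Emit:
play_rows(
  steps=[
    {"gripper":0,"delta_pos":[0.15,0,0],"yaw":0},
    {"gripper":0,"delta_pos":[0.25,0,0],"yaw":0},
    {"gripper":0,"delta_pos":[0.35,-0.05,0],"yaw":0},
    {"gripper":0,"delta_pos":[0.45,-0.08,0],"yaw":0},
    {"gripper":0,"delta_pos":[0.5,-0.1,0],"yaw":0},
    {"gripper":0,"delta_pos":[0.55,-0.12,0],"yaw":0},
    {"gripper":0,"delta_pos":[0.6,-0.14,0],"yaw":0},
    {"gripper":0,"delta_pos":[0.6,-0.14,0],"yaw":0},
  ],
)

```text
time_s: 12.97
ee_pos: [0.519, -0.2176, 0.2615]
eef_rot: [0.543, 0.451, -0.534, 0.466]
contact_force: [-8.5, 3.8, 37.7]
opening: 0.0184
```

```bash
python3 st.py
```

```text
[ 0.519  -0.2176  0.2615] F [-8.53  3.83 37.7 ] T [ 0.751  1.897 -0.01 ] ax [ 0.0236 -0.0066 -0.9997] capbot [ 0.5235 -0.2188  0.0721]
contact rx -0.007305407114452342 ry 0.0006299957183716823 12.9667
```

It is on the hard stop, with 38 N measured. I'll ease to about 25 N and hold for over a second.

Emit:
play_rows(
  steps=[
    {"gripper":0,"delta_pos":[0.33,-0.1,0],"yaw":0},
    {"gripper":0,"delta_pos":[0.3,-0.15,0],"yaw":0},
    {"gripper":0,"delta_pos":[0.3,-0.15,0],"yaw":0},
    {"gripper":0,"delta_pos":[0.3,-0.15,0],"yaw":0},
    {"gripper":0,"delta_pos":[0.3,-0.15,0],"yaw":0},
    {"gripper":0,"delta_pos":[0.3,-0.15,0],"yaw":0},
    {"gripper":0,"delta_pos":[0.3,-0.15,0],"yaw":0},
    {"gripper":0,"delta_pos":[0.3,-0.15,0],"yaw":0},
    {"gripper":0,"delta_pos":[0.3,-0.15,0],"yaw":0},
    {"gripper":0,"delta_pos":[0.3,-0.15,0],"yaw":0},
    {"gripper":0,"delta_pos":[0.3,-0.15,0],"yaw":0},
    {"gripper":0,"delta_pos":[0.3,-0.15,0],"yaw":0},
  ],
)

```text
time_s: 13.97
ee_pos: [0.5187, -0.2174, 0.2618]
eef_rot: [0.544, 0.45, -0.533, 0.467]
contact_force: [-6.1, 2.3, 23.1]
opening: 0.0183
```

```bash
python3 st.py
```

```text
[ 0.5187 -0.2174  0.2618] F [-6.08  2.31 23.09] T [ 0.567  1.34  -0.003] ax [ 0.0266 -0.0083 -0.9996] capbot [ 0.5237 -0.219   0.0723]
contact rx -0.007992638185851922 ry 0.005549702297625999 13.9667
```

One more second of hold at about 25 N, to be safe.

Emit:
play_rows(
  steps=[
    {"gripper":0,"delta_pos":[0.3,-0.1,0],"yaw":0},
    {"gripper":0,"delta_pos":[0.3,-0.1,0],"yaw":0},
    {"gripper":0,"delta_pos":[0.3,-0.1,0],"yaw":0},
    {"gripper":0,"delta_pos":[0.3,-0.1,0],"yaw":0},
    {"gripper":0,"delta_pos":[0.3,-0.1,0],"yaw":0},
    {"gripper":0,"delta_pos":[0.3,-0.1,0],"yaw":0},
    {"gripper":0,"delta_pos":[0.3,-0.1,0],"yaw":0},
    {"gripper":0,"delta_pos":[0.3,-0.1,0],"yaw":0},
    {"gripper":0,"delta_pos":[0.3,-0.1,0],"yaw":0},
    {"gripper":0,"delta_pos":[0.3,-0.1,0],"yaw":0},
    {"gripper":0,"delta_pos":[0.3,-0.1,0],"yaw":0},
    {"gripper":0,"delta_pos":[0.3,-0.1,0],"yaw":0},
  ],
)

```text
time_s: 14.97
ee_pos: [0.5187, -0.2175, 0.2619]
eef_rot: [0.544, 0.449, -0.533, 0.468]
contact_force: [-4.2, 2.3, 22.6]
opening: 0.0184
```

```bash
python3 st.py; python3 look.py 12; python3 -c "
from h import *
im=cv2.imread('pics/w12.png');cv2.imwrite('pics/w12y.png',cv2.resize(im[170:275,215:305],None,fx=6.5,fy=5.7,interpolation=cv2.INTER_CUBIC))"
```

```text
[ 0.5187 -0.2175  0.2619] F [-4.21  2.29 22.58] T [ 0.583  1.323 -0.006] ax [ 0.0293 -0.01   -0.9995] capbot [ 0.5243 -0.2193  0.0725]
contact rx -0.023200037813705512 ry 0.00653774238449868 14.9667
tool axes [[0.029, -0.01, -1.0], [0.987, -0.159, 0.031], [-0.16, -0.987, 0.005]]
delta cm [-4.74  0.    0.01]
yaw deg -0.44
t 14.9667 ee [ 0.5187 -0.2175  0.2619] F [-4.21  2.29 22.58] open 0.018408775705706593
[ 0.001 -0.001  0.001 -0.001  0.001 -0.001  0.002] [-4.20622294  2.29353965 22.58196197] [ 0.58340758  1.32308473 -0.00585806]
cap bottom [ 0.52429955 -0.21934921  0.07250882]
```

View pics/w12y.png

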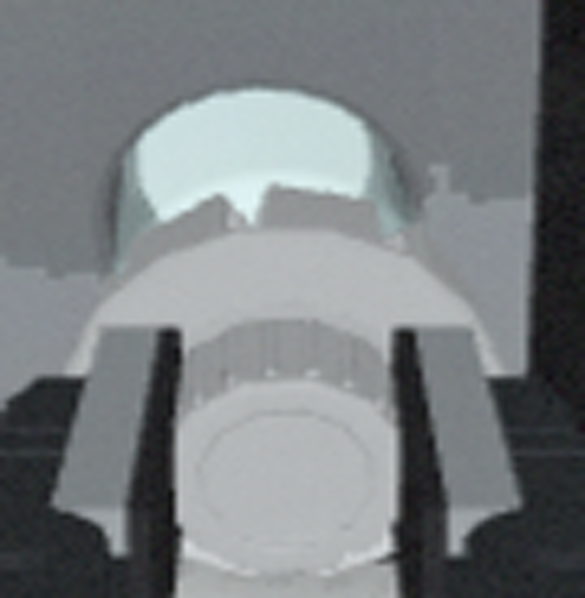

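View pics/s12z.png

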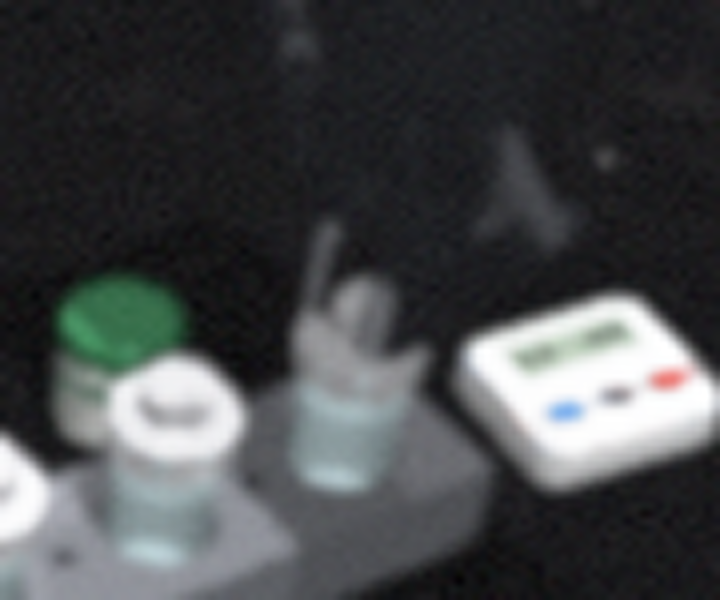

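The cap looks seated, but repeated loaded calls have tilted the tool to 1.8°. There's plenty of time, so I'll release, inspect the seating, straighten the tool, then press again and lift.

Emit:
play_rows(
  steps=[
    {"gripper":0,"delta_pos":[0.1,-0.1,0],"yaw":0},
    {"gripper":0,"delta_pos":[0,-0.15,0],"yaw":0},
    {"gripper":0,"delta_pos":[0,-0.15,0],"yaw":0},
    {"gripper":0.4,"delta_pos":[0,-0.15,0],"yaw":0},
    {"gripper":0.45,"delta_pos":[0,-0.15,0],"yaw":0},
    {"gripper":0.5,"delta_pos":[0,-0.15,0],"yaw":0},
    {"gripper":0.5,"delta_pos":[-0.5,-0.15,0],"yaw":0},
    {"gripper":0.5,"delta_pos":[-1.5,-0.15,0],"yaw":0},
    {"gripper":0.5,"delta_pos":[-3,-0.15,0],"yaw":0},
    {"gripper":0.5,"delta_pos":[-4,-0.15,0],"yaw":0},
    {"gripper":0.5,"delta_pos":[-4,-0.15,0],"yaw":0},
    {"gripper":0.5,"delta_pos":[-4,-0.15,0],"yaw":0},
  ],
)

```text
time_s: 16.07
ee_pos: [0.5165, -0.217, 0.303]
eef_rot: [0.544, 0.448, -0.532, 0.469]
contact_force: [0.3, -0.0, -0.6]
opening: 0.0427
```

```bash
python3 st.py; python3 look.py 13
```

```text
[ 0.5165 -0.217   0.303 ] F [ 0.34 -0.04 -0.61] T [-0.027  0.052  0.018] ax [ 0.0315 -0.0111 -0.9994] capbot [ 0.5225 -0.2191  0.1136]
contact rx 0.1917116873379393 ry 0.03222885811057429 16.0667
tool axes [[0.032, -0.011, -0.999], [0.987, -0.159, 0.033], [-0.16, -0.987, 0.006]]
delta cm [-0.63  0.07 -0.01]
yaw deg -0.44
t 16.0667 ee [ 0.5165 -0.217   0.303 ] F [ 0.34 -0.04 -0.61] open 0.04268891676239727
[-0.003  0.023  0.005  0.018  0.002 -0.004 -0.001] [ 0.34263145 -0.0403835  -0.60891255] [-0.02729742  0.05163568  0.01771312]
cap bottom [ 0.52247003 -0.2190818   0.11360041]
```

View pics/w13.png

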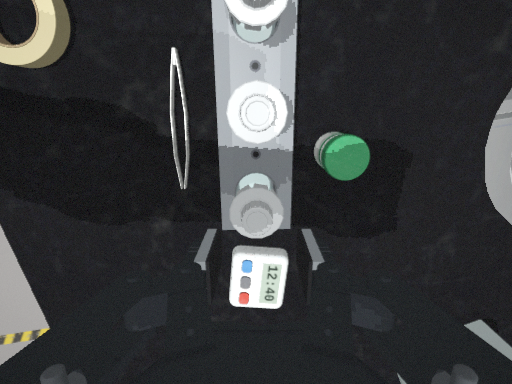

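View pics/s13z.png

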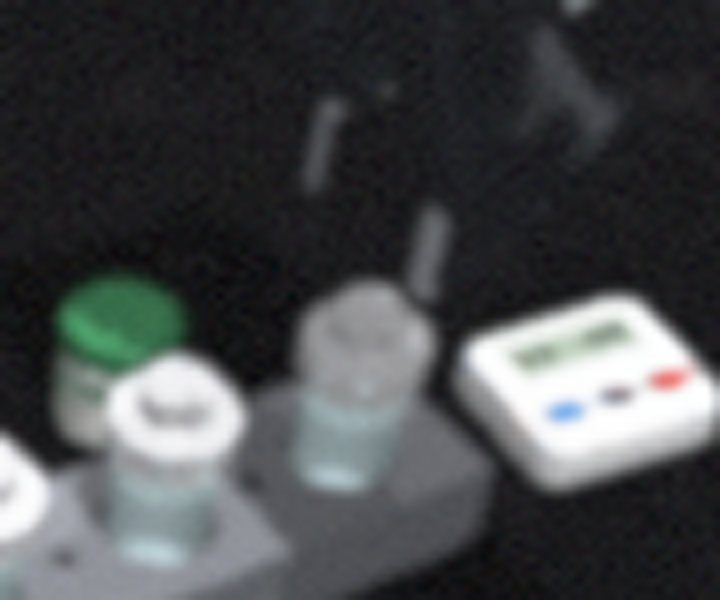

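The cap sits at the same height as on the neighbouring closed vial. The tool tilt is 1.9°, and I'll try to take it out: go up gently, then descend fast and cut the move mid-way, since the tracking lag there leans the other way.

Emit:
play_rows(
  steps=[
    {"gripper":0.5,"delta_pos":[-1.5,0,0],"yaw":0},
    {"gripper":0.5,"delta_pos":[-3,0,0],"yaw":0},
    {"gripper":0.5,"delta_pos":[-5,0,0],"yaw":0},
    {"gripper":0.5,"delta_pos":[-7,0,0],"yaw":0},
    {"gripper":0.5,"delta_pos":[-9,0,0],"yaw":0},
    {"gripper":0.5,"delta_pos":[-11,0,0],"yaw":0},
    {"gripper":0.5,"delta_pos":[-13,0,0],"yaw":0},
    {"gripper":0.5,"delta_pos":[-14,0,0],"yaw":0},
    {"gripper":0.5,"delta_pos":[-14,0,0],"yaw":0},
    {"gripper":0.5,"delta_pos":[-14,0,0],"yaw":0},
    {"gripper":0.5,"delta_pos":[-14,0,0],"yaw":0},
  ],
)

```text
time_s: 17.08
ee_pos: [0.5113, -0.2153, 0.4399]
eef_rot: [0.543, 0.45, -0.533, 0.467]
contact_force: [-0.2, 0.7, -0.4]
opening: 0.0425
```

Emit:
play_rows(
  steps=[
    {"gripper":0.5,"delta_pos":[4,0,0],"yaw":0},
    {"gripper":0.5,"delta_pos":[8,0,0],"yaw":0},
    {"gripper":0.5,"delta_pos":[11,0,0],"yaw":0},
  ],
)

```text
time_s: 17.33
ee_pos: [0.5128, -0.2158, 0.326]
eef_rot: [0.543, 0.451, -0.534, 0.466]
contact_force: [-0.6, -0.3, 0.5]
opening: 0.0422
```

Emit:
play_rows(
  steps=[
    {"gripper":0.5,"delta_pos":[0.5,0,0],"yaw":0},
    {"gripper":0.5,"delta_pos":[0.5,0,0],"yaw":0},
    {"gripper":0.5,"delta_pos":[0.5,0,0],"yaw":0},
  ],
)

```text
time_s: 17.58
ee_pos: [0.513, -0.2158, 0.3209]
eef_rot: [0.543, 0.452, -0.534, 0.465]
contact_force: [0.1, 0.8, 0.4]
opening: 0.0427
```

```bash
python3 st.py
```

```text
[ 0.513  -0.2158  0.3209] F [0.08 0.84 0.44] T [ 0.041 -0.016  0.004] ax [ 0.0219 -0.0067 -0.9997] capbot [ 0.5172 -0.2171  0.1314]
contact rx 0.0005148646126713781 ry -0.2699971100266518 17.5833
```

That worked: 0.0315 → 0.0219. One more cycle.

Emit:
play_rows(
  steps=[
    {"gripper":0.5,"delta_pos":[-1.5,0.2,0],"yaw":0},
    {"gripper":0.5,"delta_pos":[-3,0.4,0],"yaw":0},
    {"gripper":0.5,"delta_pos":[-5,0.5,0],"yaw":0},
    {"gripper":0.5,"delta_pos":[-7,0.5,0],"yaw":0},
    {"gripper":0.5,"delta_pos":[-9,0.5,0],"yaw":0},
    {"gripper":0.5,"delta_pos":[-11,0.5,0],"yaw":0},
    {"gripper":0.5,"delta_pos":[-13,0.5,0],"yaw":0},
    {"gripper":0.5,"delta_pos":[-14,0.5,0],"yaw":0},
    {"gripper":0.5,"delta_pos":[-14,0.5,0],"yaw":0},
    {"gripper":0.5,"delta_pos":[-14,0.5,0],"yaw":0},
    {"gripper":0.5,"delta_pos":[-14,0.5,0],"yaw":0},
  ],
)

```text
time_s: 18.5
ee_pos: [0.5145, -0.2156, 0.4604]
eef_rot: [0.543, 0.452, -0.534, 0.465]
contact_force: [-0.8, -0.0, -1.0]
opening: 0.0426
```

Emit:
play_rows(
  steps=[
    {"gripper":0.5,"delta_pos":[4.2,0,0],"yaw":0},
    {"gripper":0.5,"delta_pos":[8.4,0,0],"yaw":0},
    {"gripper":0.5,"delta_pos":[12,0,0],"yaw":0},
  ],
)

```text
time_s: 18.75
ee_pos: [0.5163, -0.2161, 0.3377]
eef_rot: [0.542, 0.452, -0.534, 0.465]
contact_force: [-0.4, 0.6, -0.9]
opening: 0.0425
```

Emit:
play_rows(
  steps=[
    {"gripper":0.5,"delta_pos":[0.5,0,0],"yaw":0},
    {"gripper":0.5,"delta_pos":[0.5,0,0],"yaw":0},
    {"gripper":0.5,"delta_pos":[0.5,0,0],"yaw":0},
  ],
)

```text
time_s: 19.0
ee_pos: [0.5167, -0.2161, 0.333]
eef_rot: [0.542, 0.453, -0.534, 0.464]
contact_force: [0.3, -0.3, 1.2]
opening: 0.0431
```

```bash
python3 st.py;python3 look.py 14
```

```text
[ 0.5167 -0.2161  0.333 ] F [ 0.29 -0.31  1.21] T [ 0.002  0.032 -0.044] ax [ 0.0193 -0.0054 -0.9998] capbot [ 0.5203 -0.2171  0.1435]
contact rx -0.07260093404551872 ry 0.05007092609649392 19.0
tool axes [[0.019, -0.005, -1.0], [0.987, -0.159, 0.02], [-0.159, -0.987, 0.002]]
delta cm [2.37 0.2  0.12]
yaw deg -0.42
t 19.0 ee [ 0.5167 -0.2161  0.333 ] F [ 0.29 -0.31  1.21] open 0.04307055983939415
[ 0.002 -0.037 -0.005 -0.037 -0.    -0.002 -0.003] [ 0.29454328 -0.30688022  1.21352207] [ 0.00245493  0.03213961 -0.04413628]
cap bottom [ 0.52031233 -0.21713145  0.14352182]
```

View pics/w14.png

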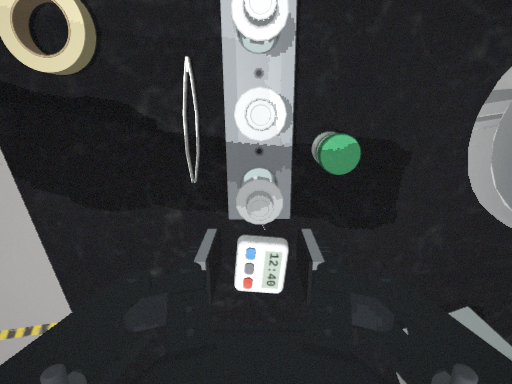

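```bash
python3 -c "
from h import *
im=cv2.imread('pics/w14.png');cv2.imwrite('pics/w14y.png',cv2.resize(im[80:230,220:305],None,fx=6,fy=4,interpolation=cv2.INTER_CUBIC))"
```

```text
(no output)
```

View pics/w14y.png

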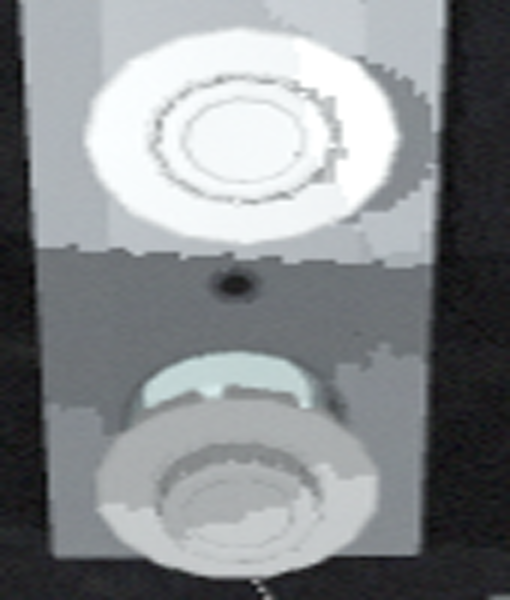

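```bash
python3 - <<'E'
from h import *
import pickle
s=pickle.load(open('s14.pkl','rb'))
a=back('wrist',(259.2,201.6),.0865,s);b=back('wrist',(259.7,207.8),.1,s);print(a,b)
print('disc w',np.linalg.norm(back('wrist',(235.7,201.6),.0865,s)-back('wrist',(282.7,201.6),.0865,s)))
print('closed2 disc w',np.linalg.norm(back('wrist',(234.0,114),.0865,s)-back('wrist',(286.2,114),.0865,s)))
g=(a+b)/2
M=R.from_quat(s['eef_rot']).as_matrix()
p=s['ee_pos']+M[:,0]*.167
d=g-p; print('from tip: tool delta cm',(M.T@d*100).round(2))
E
```

```text
[ 0.52137861 -0.21843603  0.0865    ] [ 0.52139955 -0.21895697  0.1       ]
disc w 0.03920971731385306
closed2 disc w 0.039661063937842536
from tip: tool delta cm [7.28 0.03 0.13]
```

Emit:
play_rows(
  steps=[
    {"gripper":0.4,"delta_pos":[2,0.05,0.1],"yaw":0},
    {"gripper":0.36,"delta_pos":[4,0.05,0.1],"yaw":0},
    {"gripper":0.34,"delta_pos":[5.5,0.05,0.1],"yaw":0},
    {"gripper":0.34,"delta_pos":[6.3,0.05,0.1],"yaw":0},
    {"gripper":0.34,"delta_pos":[6.8,0.05,0.1],"yaw":0},
    {"gripper":0.34,"delta_pos":[6.9,0.05,0.1],"yaw":0},
    {"gripper":0.34,"delta_pos":[6.9,0.05,0.1],"yaw":0},
  ],
)

```text
time_s: 19.68
ee_pos: [0.52, -0.2182, 0.2671]
eef_rot: [0.543, 0.45, -0.533, 0.466]
contact_force: [0.5, -0.7, -0.2]
opening: 0.029
```

```bash
python3 st.py;python3 look.py 15
```

```text
[ 0.52   -0.2182  0.2671] F [ 0.5  -0.67 -0.15] T [-0.012 -0.012 -0.023] ax [ 0.025  -0.008  -0.9997] capbot [ 0.5248 -0.2197  0.0776]
contact rx 0.5565191833927541 ry -0.7728041968613081 19.6833
tool axes [[0.025, -0.008, -1.0], [0.987, -0.159, 0.026], [-0.159, -0.987, 0.004]]
delta cm [-4.23 -0.1  -0.04]
yaw deg -0.43
t 19.6833 ee [ 0.52   -0.2182  0.2671] F [ 0.5  -0.67 -0.15] open 0.028999696762596037
[-0.001 -0.006 -0.003 -0.003 -0.003  0.003  0.001] [ 0.50106495 -0.67287455 -0.15026692] [-0.01171926 -0.01157592 -0.02261994]
cap bottom [ 0.5247773  -0.21973373  0.07764553]
```

View pics/w15z.png

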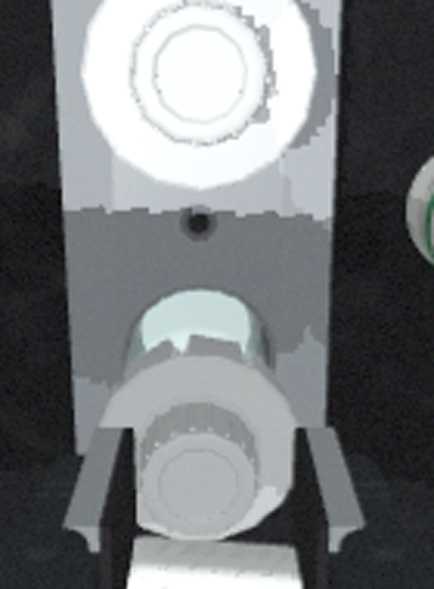

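The fingers are about 3 mm too far in +x relative to the knob. I'll shift, then go down to the disc.

Emit:
play_rows(
  steps=[
    {"gripper":0.34,"delta_pos":[0,-0.2,0],"yaw":0},
    {"gripper":0.34,"delta_pos":[0.1,-0.3,0],"yaw":0},
    {"gripper":0.32,"delta_pos":[0.3,-0.3,0],"yaw":0},
    {"gripper":0.32,"delta_pos":[0.45,-0.3,0],"yaw":0},
    {"gripper":0.32,"delta_pos":[0.55,-0.3,0],"yaw":0},
    {"gripper":0.32,"delta_pos":[0.6,-0.3,0],"yaw":0},
    {"gripper":0.32,"delta_pos":[0.6,-0.3,0],"yaw":0},
  ],
)

```text
time_s: 20.37
ee_pos: [0.5172, -0.2177, 0.2609]
eef_rot: [0.543, 0.451, -0.533, 0.466]
contact_force: [-0.2, 0.2, 0.2]
opening: 0.0277
```

```bash
python3 st.py;python3 look.py 16
```

```text
[ 0.5172 -0.2177  0.2609] F [-0.24  0.25  0.21] T [-0.     0.018 -0.044] ax [ 0.0249 -0.008  -0.9997] capbot [ 0.5219 -0.2193  0.0715]
contact rx 0.12671206599217508 ry -0.221465715903783 20.3667
tool axes [[0.025, -0.008, -1.0], [0.987, -0.159, 0.026], [-0.159, -0.987, 0.004]]
delta cm [-4.84  0.2  -0.03]
yaw deg -0.43
t 20.3667 ee [ 0.5172 -0.2177  0.2609] F [-0.24  0.25  0.21] open 0.02771528943226253
[-0.    -0.002  0.001 -0.002  0.001  0.001 -0.   ] [-0.23909254  0.24737471  0.21345421] [-0.00027159  0.01838036 -0.04368785]
cap bottom [ 0.52191898 -0.21925078  0.07147386]
```

View pics/w16z.png

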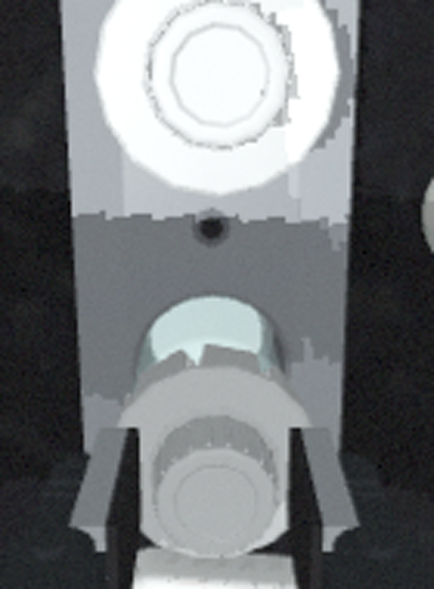

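Centred now, with no contact yet at TCP z = 0.2609, so the disc is within a millimetre of home height. I'll press on the disc with the tips straddling the knob.

Emit:
play_rows(
  steps=[
    {"gripper":0.32,"delta_pos":[0.1,0,0],"yaw":0},
    {"gripper":0.32,"delta_pos":[0.2,0,0],"yaw":0},
    {"gripper":0.32,"delta_pos":[0.3,-0.03,0],"yaw":0},
    {"gripper":0.32,"delta_pos":[0.35,-0.06,0],"yaw":0},
    {"gripper":0.32,"delta_pos":[0.4,-0.1,0],"yaw":0},
    {"gripper":0.32,"delta_pos":[0.4,-0.1,0],"yaw":0},
  ],
)

```text
time_s: 20.97
ee_pos: [0.5174, -0.2178, 0.2599]
eef_rot: [0.544, 0.449, -0.533, 0.467]
contact_force: [-4.7, 1.9, 19.9]
opening: 0.0273
```

```bash
python3 st.py
```

```text
[ 0.5174 -0.2178  0.2599] F [-4.66  1.93 19.93] T [0.44  1.131 0.008] ax [ 0.028  -0.0097 -0.9996] capbot [ 0.5227 -0.2197  0.0705]
contact rx -0.012290539924729393 ry 0.0036420200736670956 20.9667
```

Hard stop with the disc at 0.0865–0.087 m; the value for fully home is 0.0865. I'll hold the press for over a second here.

Emit:
play_rows(
  steps=[
    {"gripper":0.32,"delta_pos":[0.3,-0.05,0],"yaw":0},
    {"gripper":0.32,"delta_pos":[0.3,-0.1,0],"yaw":0},
    {"gripper":0.32,"delta_pos":[0.3,-0.1,0],"yaw":0},
    {"gripper":0.32,"delta_pos":[0.3,-0.1,0],"yaw":0},
    {"gripper":0.32,"delta_pos":[0.3,-0.1,0],"yaw":0},
    {"gripper":0.32,"delta_pos":[0.3,-0.1,0],"yaw":0},
    {"gripper":0.32,"delta_pos":[0.3,-0.1,0],"yaw":0},
    {"gripper":0.32,"delta_pos":[0.3,-0.1,0],"yaw":0},
    {"gripper":0.32,"delta_pos":[0.3,-0.1,0],"yaw":0},
    {"gripper":0.32,"delta_pos":[0.3,-0.1,0],"yaw":0},
    {"gripper":0.32,"delta_pos":[0.3,-0.1,0],"yaw":0},
    {"gripper":0.32,"delta_pos":[0.3,-0.1,0],"yaw":0},
  ],
)

```text
time_s: 21.97
ee_pos: [0.5176, -0.2179, 0.2601]
eef_rot: [0.544, 0.448, -0.533, 0.469]
contact_force: [-5.9, 2.6, 21.4]
opening: 0.0273
```

```bash
python3 st.py
```

```text
[ 0.5176 -0.2179  0.2601] F [-5.9   2.62 21.42] T [ 0.498  1.376 -0.015] ax [ 0.031  -0.0115 -0.9995] capbot [ 0.5235 -0.22    0.0707]
contact rx -0.01184471947132484 ry 1.581446920507178e-05 21.9667
```

Emit:
play_rows(
  steps=[
    {"gripper":0.32,"delta_pos":[0,-0.1,0],"yaw":0},
    {"gripper":0.32,"delta_pos":[-0.15,-0.15,0],"yaw":0},
    {"gripper":0.32,"delta_pos":[-0.15,-0.15,0],"yaw":0},
    {"gripper":0.2,"delta_pos":[-0.15,-0.15,0],"yaw":0},
    {"gripper":0.1,"delta_pos":[-0.15,-0.15,0],"yaw":0},
    {"gripper":0,"delta_pos":[-0.15,-0.15,0],"yaw":0},
    {"gripper":0,"delta_pos":[-0.15,-0.15,0],"yaw":0},
    {"gripper":0,"delta_pos":[-0.15,-0.15,0],"yaw":0},
    {"gripper":0,"delta_pos":[-0.15,-0.15,0],"yaw":0},
  ],
  grip_force=70,
)

```text
time_s: 22.72
ee_pos: [0.5162, -0.2176, 0.2618]
eef_rot: [0.544, 0.448, -0.533, 0.469]
contact_force: [-1.5, 0.3, 6.2]
opening: 0.0191
```

```bash
python3 st.py
```

```text
[ 0.5162 -0.2176  0.2618] F [-1.46  0.31  6.23] T [0.173 0.305 0.022] ax [ 0.031  -0.0115 -0.9995] capbot [ 0.5221 -0.2198  0.0724]
contact rx -0.004222541211022895 ry 0.018204927709624466 22.7167
```

Emit:
play_rows(
  steps=[
    {"gripper":0,"delta_pos":[-0.5,0,0],"yaw":0},
    {"gripper":0,"delta_pos":[-1,0,0],"yaw":0},
    {"gripper":0,"delta_pos":[-1.5,0,0],"yaw":0},
    {"gripper":0,"delta_pos":[-2,0,0],"yaw":0},
    {"gripper":0,"delta_pos":[-2.5,0,0],"yaw":0},
    {"gripper":0,"delta_pos":[-2.5,0,0],"yaw":0},
  ],
)

```text
time_s: 23.22
ee_pos: [0.5158, -0.2175, 0.2879]
eef_rot: [0.544, 0.448, -0.532, 0.469]
contact_force: [-0.3, -0.8, -2.5]
opening: 0.0187
```

```bash
python3 st.py;python3 look.py 17
```

```text
[ 0.5158 -0.2175  0.2879] F [-0.34 -0.77 -2.51] T [0.03  0.055 0.017] ax [ 0.0326 -0.0122 -0.9994] capbot [ 0.522  -0.2198  0.0986]
contact rx -0.0033705987577321937 ry -0.07006173874900429 23.2167
tool axes [[0.033, -0.012, -0.999], [0.987, -0.159, 0.034], [-0.159, -0.987, 0.007]]
delta cm [-2.13  0.16 -0.08]
yaw deg -0.43
t 23.2167 ee [ 0.5158 -0.2175  0.2879] F [-0.34 -0.77 -2.51] open 0.01868800548902947
[-0.002  0.014  0.003  0.007  0.005 -0.019 -0.004] [-0.33634478 -0.76602157 -2.50944738] [0.03027215 0.05544717 0.01734368]
cap bottom [ 0.52199347 -0.21981917  0.09856235]
```

View pics/s17z.png

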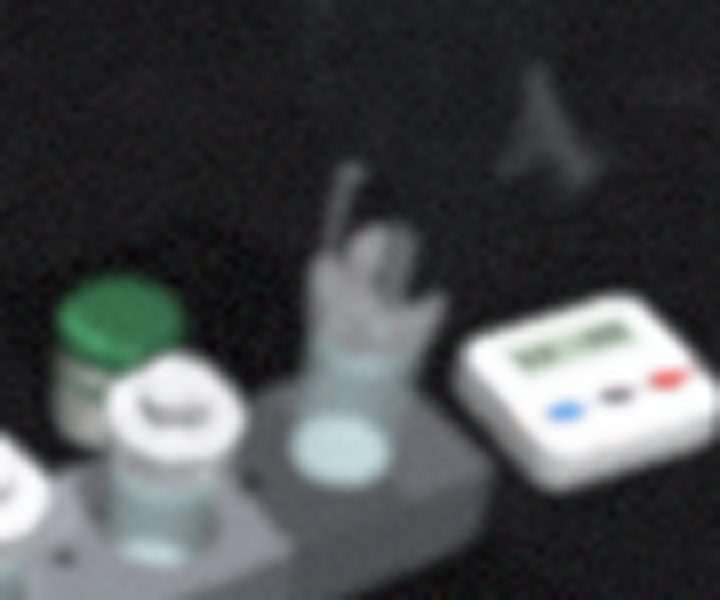

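The vial rises with its cap. I'll lift another 10 cm.

Emit:
play_rows(
  steps=[
    {"gripper":0,"delta_pos":[-0.7,0,0],"yaw":0},
    {"gripper":0,"delta_pos":[-1.6,0,0],"yaw":0},
    {"gripper":0,"delta_pos":[-2.8,0,0],"yaw":0},
    {"gripper":0,"delta_pos":[-4.2,0,0],"yaw":0},
    {"gripper":0,"delta_pos":[-5.8,0,0],"yaw":0},
    {"gripper":0,"delta_pos":[-7.3,0,0],"yaw":0},
    {"gripper":0,"delta_pos":[-8.6,0,0],"yaw":0},
    {"gripper":0,"delta_pos":[-9.6,0,0],"yaw":0},
    {"gripper":0,"delta_pos":[-10,0,0],"yaw":0},
    {"gripper":0,"delta_pos":[-10,0,0],"yaw":0},
    {"gripper":0,"delta_pos":[-10,0,0],"yaw":0},
    {"gripper":0,"delta_pos":[-10,0,0],"yaw":0},
  ],
)

```text
time_s: 24.32
ee_pos: [0.512, -0.2162, 0.3862]
eef_rot: [0.544, 0.448, -0.533, 0.468]
contact_force: [0.1, -0.1, -2.0]
opening: 0.0185
```

```bash
python3 st.py;python3 look.py 18; python3 - <<'E'
from h import *
im=cv2.imread('pics/s18.png');cv2.imwrite('pics/s18y.png',cv2.resize(im[60:210,250:390],None,fx=4,fy=4,interpolation=cv2.INTER_CUBIC))
E
```

```text
[ 0.512  -0.2162  0.3862] F [ 0.07 -0.06 -1.96] T [-0.026  0.067 -0.063] ax [ 0.0302 -0.0113 -0.9995] capbot [ 0.5177 -0.2183  0.1968]
contact rx 0.04110563895506383 ry 0.007295343728051104 24.3167
tool axes [[0.03, -0.011, -0.999], [0.987, -0.159, 0.032], [-0.159, -0.987, 0.006]]
delta cm [ 7.7   0.29 -0.06]
yaw deg -0.43
t 24.3167 ee [ 0.512  -0.2162  0.3862] F [ 0.07 -0.06 -1.96] open 0.018532714799465035
[-0.003  0.008  0.002  0.001  0.002  0.001 -0.   ] [ 0.07041856 -0.06151607 -1.95842788] [-0.02597546  0.0671229  -0.06250018]
cap bottom [ 0.51767107 -0.21829486  0.19683396]
```

View pics/s18y.png

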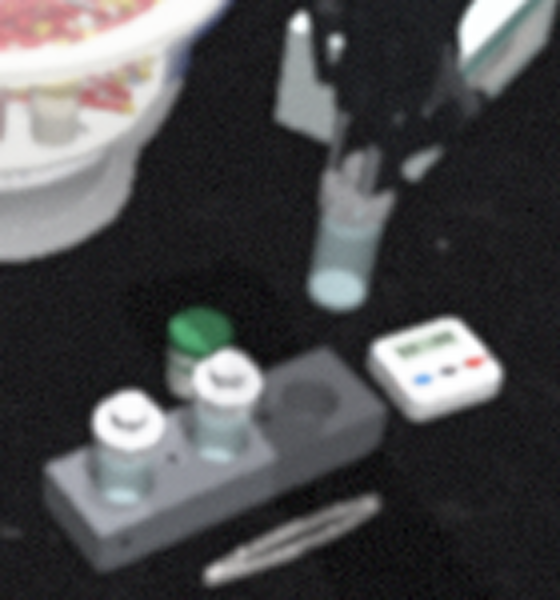

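View pics/w18.png

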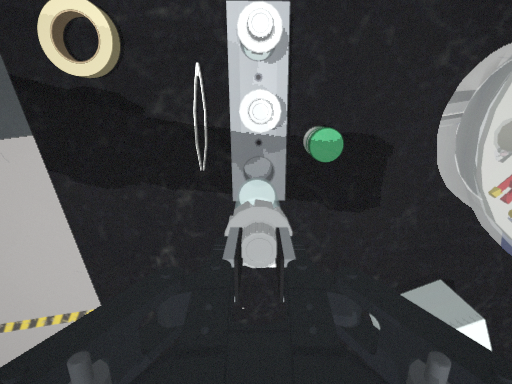

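The closed vial hangs nearly upright about 9 cm above the block, its well is empty, and the two others stand in theirs. Handing in.

```bash
python3 -c "
from plant import workorder,state
print(state()['opening']);print(workorder.job_done())"
```

```text
0.018528810381722136
the job is handed in; nothing more can be done
None
```

I snapped the middle-sized cap onto the open vial, pressed it onto its hard stop, and lifted the closed vial out by its knob. I handed in at about 24.4 s (limit 54 s), still holding it. The job gave no verdict.

- **Seating:** The snap showed as the push falling from about 10 N to 3 N. I held the cap on its stop at about 23 N for 2 s. I then let go and pressed again with the fingertips on the disc for over a second at about 20 N. The disc measured 86.5–87 mm above the worktop; fully home is 86.5 mm.
- **Final pose:** The vial's underside is about 9 cm above the block. The picture shows it held by its cap, its well empty, and the two closed vials still standing in their wells. The force readings there were steady.

Three things were off:
- **Off-centre start:** The first push leaned about 2 mm towards +x and I had to re-centre it.
- **Peak force:** It reached 38 N briefly when the cap hit the stop, then I eased off.
- **Tilt:** The tool kept leaning as I pressed. I tried to take the lean out, but most of it came back, so the vial is held about 2° off vertical.

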